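Unclip the tamper and pump the canister down

ROBOT

A 6-joint arm with a two-finger parallel gripper is mounted at the origin on the work surface. World frame = base frame: x ahead of the robot, y to its left, z up, the work surface at z = 0. Lengths are in mm, angles in rad, forces in N, time in s.
With the tool pointing down it reaches from about 350 to 875 mm from the base axis. Payload 4.2 kg.
Tool frame: the origin (TCP) lies on the centre line of the jaws, within the pads' length; the fingertips stand 14 mm ahead of it and the grasp point (between the pads) lies 5 mm behind it (tcp_to_tips is the distance from the TCP to the fingertips, in mm); z points along the fingers, y is the direction in which the jaws open and shut (so a half turn about z gives the same grasp; the last joint's range is limited). The gripper opens to 85 mm and grips with 20 to 120 N. Pads are 22 mm wide; open, the fingers measure 114 mm over their backs; the gripper's body (76 mm by 85 mm) begins 54 mm behind the grasp point. The pads swing forward as they close: fully open they stand 13 mm farther back than shut.
Start: joints at [1.444, 0.385, 0.008, 0, -1.194, -0.259], TCP at [235.155, 579.052, 212.512] pointing down, gripper open.
Joint ranges: [-3.14, 3.14], [-1.21, 2.06], [-1.07, 1.41], [-3.16, 2.05], [-2.99, -0.16], [-3.1, 3.1]. Speed limits (rad/s): [2.79, 2.79, 3.14, 3.14, 3.14, 3.14].

INTERFACE

Orientations are given as a unit quaternion [x, y, z, w].
In Python, from bench import read_state, get_image, job_done, tcp_to_tips gives the robot as it stands. The module is installed in compiled form; this text tells all that it offers.
- The arm moves only by the tool play_rows, never from a script. Its argument "targets" is a list of rows, each an object of numbers: "gripper": the gripper's target within -1 to 1 (shut at 1, half-way at 0, fully open at -1); "tx", "ty", "tz": the shift along the tool's x, y, z scaled (see below); "spin": the turn about the tool's z scaled (see below). A call has 1 to 12 rows; each row is the pose to reach, as a shift and turn from the pose commanded when the call began, along the tool's axes at that moment; what a row does not reach only later rows make up. The controller multiplies each number of a shift by 0.25 m and each number of a turn by pi/4 rad. A row lasts 1/8 s, in which the tool goes at most 62.5 mm and 10.7 degrees, less where a joint would pass 70% of its speed; a pose out of reach is approached as far as the arm can. A call with a number of a shift or a turn outside -1 to 1 is refused whole. A call with a gripper value outside its range is refused whole. The fingers move at their own pace and stop on an object; the grip force is fixed at half the most. Time passes only in rows, so rows that repeat a pose let the fingers close. It gives the time, the measured TCP pose, the force and the opening at its end, in the units of the state.
- read_state(): the state, without advancing time (a new reading comes with each control period).
- get_image(name): name is "side" or "top" or "wrist"; returns a dict with "frame" (384x512x3 uint8, red, green, blue), "depth" (384x512 float32, mm along the optical axis (not along the pixel's ray), 0 where there is no reading), "mtx" (3x3 intrinsics, pixels), "k1" (the pictures are not rectified: a ray, as slopes to the right and down, at radius r is drawn at 1 + k1 r^2 times it, then the intrinsics apply), "world_to_cam" (4x4, takes a point from world to camera coordinates). Camera axes: x right, y up, looking along -z (the intrinsics and any distortion apply to the point x, -y, -z); pixel columns grow to the right and rows downward; lengths in mm; the calibration is good to about 2 mm. A picture is of the moment at which its call begins.
- job_done(): hands the job in, once; it reports no verdict.
The state is a dict: "clock": time; "joints": joint angles; "joint_vel": joint speeds; "joint_efforts": joint torques, N m; "position": TCP position; "ee_rot": TCP orientation; "contact_force": force on the tool from outside, world axes, zero at the start; "wrist_torque": the same for the moment, N m; "gripper_width": finger opening in mm.
Only numpy, scipy, OpenCV 4.12 (cv2) and the standard library are available. Lean on these libraries where they do the work, as an engineer would, in place of code of your own. Each camera call takes 0.05 s, during which the arm holds its last target.

TASK

Pull the tamper off the sloped rail past its two sprung catches, and, holding it, press the sunken pump plate of the steel canister squarely and fully down with the tamper's flat foot, holding it level at the bottom for a moment. Then stand the tamper gently upright, wholly on the round wooden rest, and let go. Touch the pump plate with nothing but the tamper, and leave the other things on the mat where they are.

Things in the scene. Friction and masses are not known exactly. Their poses are not given: they have to be found in the camera images.
- tamper_mid (a point): Tamper, 0.3 kg, 95 mm tall: flat round steel foot 52 mm across, 8 mm thick, its 45 degree shoulder narrowing to 40 mm; 18 mm neck; round dark wooden handle 30 mm across from 46 to 88 mm above the underside. Point: on its axis, 47.5 mm above the underside (mid-handle is 20 mm further up). z: foot to handle. Starts standing on the rail, leaning 25 degrees, handle towards the robot.
- rail_seat (a point): Centre of the sloped rail's top face, under the tamper's foot at the start; about 58 mm above the table. z: square to the face, 25 degrees from vertical, the way the tamper pulls out; y: along the rail. A fixed steel bar 160 x 66 mm with a 5 mm lip along each long edge. Two dark catch blocks, 24 mm high, stand on it 41 to 67 mm either side of the centre along y.
- catch_l (a joint): How far the sprung brass roller of the catch at the rail's +y side is pushed back, m (0 to 0.007); the one at the -y side is alike. The rollers bear on the shoulder of the tamper's foot, 15 mm above the rail's face. A straight pull along the rail's z of about 8 to 15 N pushes both aside in the first 7 mm; they then roll along the foot's rim until it is 20 mm off the face.
- pump_top (a point): Centre of the top face of the pump plate, a flat grey metal disc 62 mm across, sunk 8 mm below the rim of the fixed upright steel canister (100 mm across with a black band, 88 mm tall; the round well over the plate is 68 mm across). z: the plate's upward normal. The plate is sprung and also tips on springs if pushed off centre.
- pump (a joint): How far the pump plate is pressed down, m: 0 up (spring force about 3 N), 0.010 bottomed on a hard stop (about 11 N). It springs back when let go.
- rest_top (a point): Centre of the top face of the round wooden rest, a fixed wooden disc 100 mm in diameter and 25 mm high; z up.
- pot: Black lidded pot, 156 mm in diameter, 190 mm over its side grips, 126 mm tall; origin under its centre. To be left alone.
- sieve: Small steel sieve, bowl 80 mm in diameter and 35 mm high, origin under the bowl's centre, straight handle to 150 mm along its x. To be left alone.
- spoon_a: Wooden spoon 260 mm long lying along its x. To be left alone.
- spoon_b: Wooden spoon 240 mm long lying along its x. To be left alone.
- jar_a: Small glass spice jar, 40 mm in diameter, 60 mm tall, origin under its centre. To be left alone.
- jar_b: Small glass spice jar, 40 mm in diameter, 60 mm tall, origin under its centre. To be left alone.
Mind the look-alikes: they are no part of the job. Leave any pink or red look-alike of the part that bears tamper_mid alone.

How it is judged (in metres and radians):
On the way, in this order (a step that is already met when the one before it is completed fails the run):
1. the tamper, held in the fingers, is off the rail, more than 30 mm clear of it along the rail's normal (z of tamper_mid in the frame of rail_seat above 0.0775 m and contact force between the fingers and tamper above 1 N), for 0.1 s.
2. the held tamper presses the pump plate at least 9 of its 10 mm down, plate level within 4 degrees and tamper square to it within 5 degrees (value of joint pump above 0.009 m and angle between pump_top's own z axis and vertical below 0.07 rad and angle between the z axis of tamper_mid and the z axis of pump_top, either way round below 0.09 rad and contact force between tamper and pump above 4 N and contact force between the fingers and tamper above 1 N), for 0.4 s.
At the end, for the whole second after the job is handed in: The tamper stands upright (within 3.4 degrees), still and released, on the wooden rest, its axis within 25 mm of the rest's centre, and the pump plate is back up (within 2 mm) (horizontal distance between tamper_mid and rest_top below 0.025 m and z of tamper_mid in the frame of rest_top between 0.044 and 0.051 m and angle between tamper_mid's own z axis and vertical below 0.06 rad and linear speed of tamper below 0.01 m/s and value of joint pump below 0.002 m); the robot touches nothing.
It fails at once if the fingers or the arm touch the pump plate (contact force between any of the fingers, the arm and pump above 0.5 N).
It fails at once if the tamper is let fall: moving faster than 0.4 m/s with no finger on it (a drop of over about 8 mm) (contact force between the fingers and tamper below 0.1 N and linear speed of tamper above 0.4 m/s).
It fails at once if another thing on the mat is shifted by more than 20 mm (distance of any of pot, sieve, spoon_a, spoon_b, jar_a, jar_b from where it was at the start of the episode above 0.02 m).
It also fails if it takes over 51 s, if anything falls off the work surface, if the arm or the gripper's body presses on something with over 40 N, if the wrist force passes 120 N, or if a joint passes its speed limit or range.

## Working session

There is one attempt and no reset: what is moved stays moved. The work goes in short steps, Python scripts to look and compute and a tool call to move; the robot and the scene stay as the last step left them, time stands still between calls to the robot, and variables do not carry over. Pictures are saved under pics/ and viewed, and the job is handed in when it is done.

Besides the shell and the picture viewer there is one more tool, called after "Request:" as a command line: name --argument value ..., lists and objects as JSON in quotes. play_rows: Moves the arm, as the interface text tells. Its arguments: {"type":"object","properties":{"targets":{"type":"array","items":{"type":"object","properties":{"gripper":{"type":"number"},"tx":{"type":"number","minimum":-1,"maximum":1},"ty":{"type":"number","minimum":-1,"maximum":1},"tz":{"type":"number","minimum":-1,"maximum":1},"spin":{"type":"number","minimum":-1,"maximum":1}}}}},"required":["targets"]}

```bash
mkdir -p pics
cat > h.py <<'E'
import numpy as np,cv2,pickle
from bench import *
def snap(n,tag):
    d=get_image(n); pickle.dump(d,open(f'{tag}.pkl','wb')); cv2.imwrite(f'pics/{tag}.png',d['frame'][:,:,::-1]); return d
def load(tag): return pickle.load(open(f'{tag}.pkl','rb'))
def ray(d,u,v):
    K=np.array(d['mtx']); p=cv2.undistortPoints(np.array([[[u,v]]],float),K,np.array([d['k1'],0,0,0,0.]),None,None)[0,0] if False else None
    xd=np.array([(u-K[0,2])/K[0,0],(v-K[1,2])/K[1,1]]); x=xd.copy()
    for _ in range(30): x=xd/(1+d['k1']*(x@x))
    W=np.linalg.inv(np.array(d['world_to_cam'])); return W[:3,3],W[:3,:3]@np.array([x[0],-x[1],-1.])
def onz(d,u,v,z):
    o,r=ray(d,u,v); return o+r*(z-o[2])/r[2]
def dep(d,u,v):
    o,r=ray(d,u,v); return o+r*float(d['depth'][int(round(v)),int(round(u))])
def cloud(d):
    K=np.array(d['mtx']);h,w=d['depth'].shape;uu,vv=np.meshgrid(np.arange(w),np.arange(h))
    xd=np.stack([(uu-K[0,2])/K[0,0],(vv-K[1,2])/K[1,1]],-1);x=xd.copy()
    for _ in range(30): x=xd/(1+d['k1']*(x**2).sum(-1,keepdims=True))
    W=np.linalg.inv(np.array(d['world_to_cam']));c=np.stack([x[...,0],-x[...,1],-np.ones((h,w))],-1)*d['depth'][...,None]
    return c@W[:3,:3].T+W[:3,3]
def proj(d,P):
    p=np.array(d['world_to_cam'])@np.r_[P,1]; x=np.array([p[0],-p[1]])/-p[2]; x=x*(1+d['k1']*(x@x)); K=np.array(d['mtx'])
    return K[0,0]*x[0]+K[0,2],K[1,1]*x[1]+K[1,2]
E
python3 - <<'E'
from h import *
for n in('top','side','wrist'):
    d=snap(n,n+'0'); print(n,d['mtx'],d['k1'],np.linalg.inv(d['world_to_cam']).round(2))
print(read_state())
E
```

```text
top [[473.92895767   0.         248.49669762]
 [  0.         473.92895767 188.38121229]
 [  0.           0.           1.        ]] -0.06406948611081287 [[-0.00000e+00  9.90000e-01 -1.10000e-01  4.42990e+02]
 [-1.00000e+00 -0.00000e+00  1.00000e-02 -2.27400e+01]
 [ 1.00000e-02  1.10000e-01  9.90000e-01  1.34016e+03]
 [ 0.00000e+00  0.00000e+00  0.00000e+00  1.00000e+00]]
side [[483.51726207   0.         255.07517726]
 [  0.         483.51726207 189.58281293]
 [  0.           0.           1.        ]] -0.004092102179529784 [[ 5.5000e-01  5.0000e-01 -6.7000e-01 -3.5548e+02]
 [-8.4000e-01  3.5000e-01 -4.2000e-01 -6.1078e+02]
 [ 2.0000e-02  8.0000e-01  6.1000e-01  9.4826e+02]
 [ 0.0000e+00  0.0000e+00  0.0000e+00  1.0000e+00]]
wrist [[289.67713706   0.         255.96192244]
 [  0.         289.67713706 190.86733029]
 [  0.           0.           1.        ]] -0.03160077268635422 [[-3.8000e-01  8.9000e-01  2.5000e-01  2.9810e+02]
 [-9.3000e-01 -3.6000e-01 -1.0000e-01  5.5368e+02]
 [ 0.0000e+00 -2.7000e-01  9.6000e-01  3.7347e+02]
 [ 0.0000e+00  0.0000e+00  0.0000e+00  1.0000e+00]]
{'clock': 0.15, 'joints': array([ 1.44359171e+00,  3.85354595e-01,  6.94554941e-03, -3.27673578e-04,
       -1.19396786e+00, -2.58619139e-01]), 'joint_vel': array([ 0.00057781, -0.00311397,  0.00510629,  0.00056208,  0.00051883,
        0.00046962]), 'joint_efforts': array([-2.86463983e-04, -3.92679977e+01,  1.88581806e+01,  4.18859929e+00,
       -3.41484541e-03, -9.24828747e-07]), 'position': array([235.00967635, 578.63997928, 211.69406319]), 'ee_rot': array([ 9.81438238e-01, -1.91776789e-01, -1.00074683e-04,  7.98583423e-04]), 'contact_force': array([-0.42736891, -0.94451705,  0.97008044]), 'wrist_torque': array([ 0.03768742, -0.01070859,  0.02885027]), 'gripper_width': 85.30117444514198}
```

View pics/top0.png

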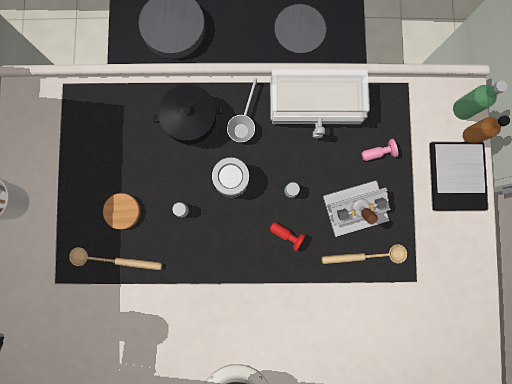

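View pics/side0.png

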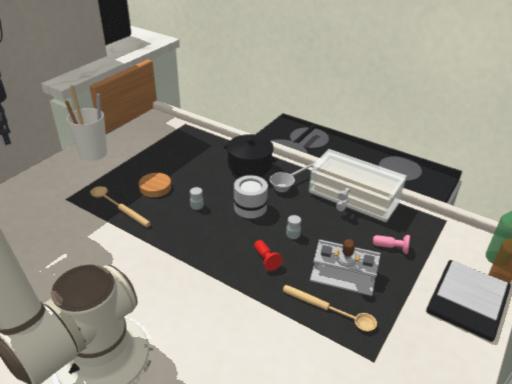

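View pics/wrist0.png

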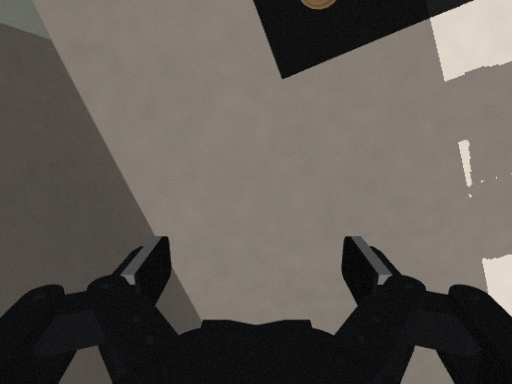

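The candidates for the tamper in the top view are the red look-alike at (288,236), the pink look-alike at (380,151) and the dark-handled one on the steel rail at (368,213). I choose the one on the rail. The rest is at (121,211) and the canister at (231,176). Next I'll crop in close and measure.

Run:
```python
from h import *
a=load('top0');b=load('side0')
ca=a['frame'][170:246,310:400,::-1];cb=b['frame'][225:300,300:390,::-1]
cv2.imwrite('pics/crop0.png',np.hstack([cv2.resize(ca,(400,340),interpolation=3),cv2.resize(cb,(400,340),interpolation=3)]))
for tag,d,pts in(('top',a,dict(rest=(121,211),pump=(231,176),rail=(356,210),handle=(370,215),jar1=(180,210),jar2=(292,190),pot=(188,112),mat=(200,250))),('side',b,dict(rest=(155,184),pump=(251,185),handle=(348,245)))):
    for k,p in pts.items(): print(tag,k,dep(d,*p).round(1))
# rest & canister by cloud
C=cloud(a);hsv=cv2.cvtColor(a['frame'],cv2.COLOR_RGB2HSV)
def blob(m,box):
    M=np.zeros(m.shape,bool);x0,y0,x1,y1=box;M[y0:y1,x0:x1]=m[y0:y1,x0:x1];return M
M=blob((hsv[...,1]>90)&(abs(C[...,2]-25)<8),(95,185,147,238)).astype(np.uint8)
c=max(cv2.findContours(M,0,1)[0],key=cv2.contourArea);e=cv2.fitEllipse(c);print('rest',e,onz(a,*e[0],25).round(1),C[M>0].mean(0))
M=blob((abs(C[...,2]-88)<6),(205,150,260,205)).astype(np.uint8);Mp=blob((abs(C[...,2]-80)<4),(205,150,260,205)).astype(np.uint8)
c=max(cv2.findContours(M,0,1)[0],key=cv2.contourArea);e=cv2.fitEllipse(cv2.convexHull(c));print('can',e,onz(a,*e[0],88).round(1))
print(C[178:182:2,215:248:2,2].round(0))
```

```text
top rest [519.9 318.1  33.8]
top pump [609.6  12.4  84.8]
top rail [ 517.7 -322.7   75.8]
top handle [ 500.8 -341.8  144.9]
top jar1 [520.6 150.9  61.3]
top jar2 [ 573.6 -152.4   63.5]
top pot [775.1 124.6 122.1]
top mat [411.6 102.3  -4. ]
side rest [514.3 311.1  24.8]
side pump [621.3  17.4  80.4]
side handle [ 483.2 -352.4  142.8]
rest ((120.47110748291016, 211.1259002685547), (34.739437103271484, 35.27115249633789), 49.285404205322266) [520.1 321.9  25. ] [520.06811746 321.35688589  26.91844222]
can ((230.13075256347656, 175.876220703125), (37.077880859375, 37.10396194458008), 140.66461181640625) [609.5  14.6  88. ]
[[85. 90. 78. 82. 82. 79. 80. 80. 86. 81. 83. 82. 80. 81. 92. 91. 89.]
 [90. 93. 62. 80. 84. 85. 81. 80. 82. 77. 82. 87. 84. 78. 91. 90. 94.]]
```

View pics/crop0.png

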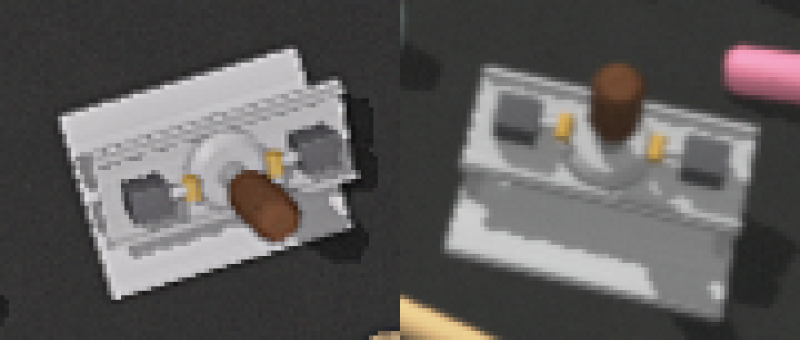

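Request:
play_rows --targets '[{"tx": 0.6, "ty": 0.75, "tz": -0.35, "gripper": -1}, {"tx": 0.6, "ty": 0.75, "tz": -0.35, "gripper": -1}, {"tx": 0.6, "ty": 0.75, "tz": -0.35, "gripper": -1}, {"tx": 0.6, "ty": 0.75, "tz": -0.35, "gripper": -1}, {"tx": 0.6, "ty": 0.75, "tz": -0.35, "gripper": -1}]'

```text
invalid input
```

Request:
play_rows --targets '[{"tx": 0.6, "ty": 0.75, "tz": 0, "gripper": -1}, {"tx": 0.6, "ty": 0.75, "tz": 0, "gripper": -1}, {"tx": 0.6, "ty": 0.75, "tz": 0, "gripper": -1}, {"tx": 0.6, "ty": 0.75, "tz": 0, "gripper": -1}, {"tx": 0.6, "ty": 0.75, "tz": 0, "gripper": -1}]'

```text
invalid input
```

Request:
play_rows --targets '[{"tx": 0.6, "ty": 0.75, "tz": -0.35, "spin": 0, "gripper": -1}, {"tx": 0.6, "ty": 0.75, "tz": -0.35, "spin": 0, "gripper": -1}, {"tx": 0.6, "ty": 0.75, "tz": -0.35, "spin": 0, "gripper": -1}, {"tx": 0.6, "ty": 0.75, "tz": -0.35, "spin": 0, "gripper": -1}, {"tx": 0.6, "ty": 0.75, "tz": -0.35, "spin": 0, "gripper": -1}]'

```text
clock: 0.78
position: [304.4, 346.5, 302.3]
ee_rot: [0.981, -0.193, 0.001, -0.002]
contact_force: [-0.3, 0.4, -0.3]
gripper_width: 85.2
```

Request:
play_rows --targets '[{"tx": 0.6, "ty": 0.75, "tz": 0, "spin": 0, "gripper": -1}, {"tx": 0.6, "ty": 0.75, "tz": 0, "spin": 0, "gripper": -1}, {"tx": 0.6, "ty": 0.75, "tz": 0, "spin": 0, "gripper": -1}, {"tx": 0.6, "ty": 0.75, "tz": 0, "spin": 0, "gripper": -1}]'

```text
clock: 1.27
position: [372.0, 117.2, 299.6]
ee_rot: [0.982, -0.191, -0.0, 0.0]
contact_force: [1.5, -0.1, -0.1]
gripper_width: 85.5
```

Request:
play_rows --targets '[{"tx": 0.6, "ty": 0.75, "tz": 0, "spin": 0, "gripper": -1}, {"tx": 0.6, "ty": 0.75, "tz": 0, "spin": 0, "gripper": -1}, {"tx": 0.6, "ty": 0.75, "tz": 0, "spin": 0, "gripper": -1}, {"tx": 0.6, "ty": 0.75, "tz": 0, "spin": 0, "gripper": -1}]'

```text
clock: 1.78
position: [440.9, -113.2, 299.3]
ee_rot: [0.981, -0.192, -0.0, -0.0]
contact_force: [0.7, 0.5, 0.5]
gripper_width: 85.0
```

Request:
play_rows --targets '[{"tx": 0.5, "ty": 0.75, "tz": 0, "spin": -0.85, "gripper": -1}, {"tx": 0.5, "ty": 0.75, "tz": 0, "spin": -0.85, "gripper": -1}, {"tx": 0.5, "ty": 0.75, "tz": 0, "spin": -0.85, "gripper": -1}, {"tx": 0.5, "ty": 0.75, "tz": 0, "spin": -0.85, "gripper": -1}, {"tx": 0.5, "ty": 0.75, "tz": 0, "spin": -0.85, "gripper": -1}]'

```text
clock: 2.4
position: [486.1, -335.1, 296.8]
ee_rot: [0.99, 0.139, -0.002, -0.001]
contact_force: [-0.3, 0.5, -0.2]
gripper_width: 85.6
```

Run:
```python
from h import *
d=snap('wrist','w1');s=read_state();print(s)
a=load('w1')
```

```text
{'clock': 2.45, 'joints': array([-3.27366619e-01,  2.80361302e-01,  6.68418000e-02, -4.81224801e-04,
       -1.36115842e+00,  2.17693555e+00]), 'joint_vel': array([ 0.04264743, -0.0481155 , -0.02911108, -0.00133645, -0.00384742,
       -0.02074311]), 'joint_efforts': array([-9.07876510e-01, -3.42825258e+01,  2.01645899e+01,  4.50418085e+00,
        1.55618502e-02,  1.01598117e-01]), 'position': array([ 485.82297227, -333.58350785,  297.49129336]), 'ee_rot': array([ 0.99030657,  0.13888509, -0.00162734, -0.00108342]), 'contact_force': array([-0.24232861,  0.08622819,  0.46016689]), 'wrist_torque': array([ 0.01962509,  0.02664711, -0.03345914]), 'gripper_width': 85.23492135564192}
```

View pics/w1.png

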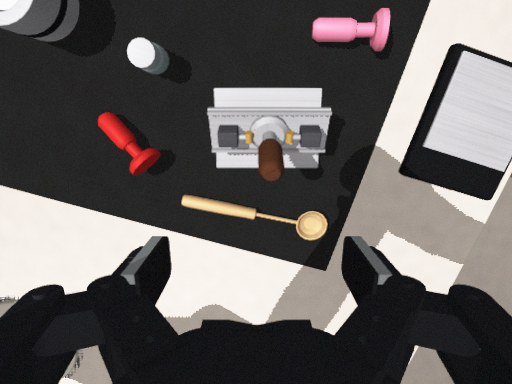

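The wrist view shows the rail nearly aligned with the jaws. The catches are at (228,136) and (311,136), the tamper foot is at (270,130) and the dark handle's top is at (271,175). Measuring these now.

Run:
```python
from h import *
d=load('w1');C=cloud(d);f=d['frame'];hsv=cv2.cvtColor(f,cv2.COLOR_RGB2HSV)
box=np.zeros(f.shape[:2],bool);box[80:190,200:340]=1
# dark blocks
blk=box&(hsv[...,2]<110)&(hsv[...,1]<60)&(C[...,2]>55)&(C[...,2]<110)
n,l,st,ce=cv2.connectedComponentsWithStats(blk.astype(np.uint8))
for i in range(1,n):
    if st[i,4]>60: print('blk',ce[i],st[i],np.median(C[l==i],0).round(1))
brown=box&(hsv[...,1]>90)&((hsv[...,0]<15)|(hsv[...,0]>172))&(C[...,2]>90)
n,l,st,ce=cv2.connectedComponentsWithStats(brown.astype(np.uint8))
for i in range(1,n):
    if st[i,4]>60:
        P=C[l==i];print('hnd',ce[i],st[i],P.mean(0),P[:,2].max());
# brass
br=box&(hsv[...,0]>15)&(hsv[...,0]<35)&(hsv[...,1]>110)
n,l,st,ce=cv2.connectedComponentsWithStats(br.astype(np.uint8))
for i in range(1,n):
    if st[i,4]>10: print('brass',ce[i],st[i],np.median(C[l==i],0).round(1))
# plane of rail face: pixels bright, z 35..85
fm=box&(hsv[...,1]<40)&(hsv[...,2]>120)&(C[...,2]>35)&(C[...,2]<85)
P=C[fm]
best=None;rng=np.random.default_rng(0)
for _ in range(2000):
    q=P[rng.choice(len(P),3,False)];nn=np.cross(q[1]-q[0],q[2]-q[0]);L=np.linalg.norm(nn)
    if L<50: continue
    nn/=L;nn*=np.sign(nn[2])
    if abs(np.degrees(np.arccos(nn[2]))-25)>6: continue
    k=(abs((P-q[0])@nn)<2).sum()
    if best is None or k>best[0]: best=(k,nn,q[0])
k,nn,q0=best;I=abs((P-q0)@nn)<2.5;c=P[I].mean(0);u,s,vt=np.linalg.svd(P[I]-c,full_matrices=False);nn=vt[2]*np.sign(vt[2][2])
print('plane n',nn,np.degrees(np.arccos(nn[2])),c,k,len(P))
h=np.degrees(np.arctan2(nn[1],nn[0]));print('lean az',h)
cv2.imwrite('pics/w1c.png',cv2.resize(f[80:190,200:340,::-1],(763,600),interpolation=3))
```

```text
blk [228.10550459 135.4587156 ] [218 125  22  22 436] [ 511.  -289.5   79.1]
blk [309.95116279 135.87906977] [299 126  23  21 430] [ 539.6 -391.9   79.1]
hnd [270.23582766 159.94444444] [258 139  26  42 882] [ 503.73339714 -345.84935623  135.63300286] 458.53848321955587
brass [248.40277778 136.54166667] [245 131   7  12  72] [ 516.5 -315.3   76. ]
brass [288.83116883 136.66233766] [286 131   7  13  77] [ 530.7 -365.8   75.7]
plane n [-0.41559592 -0.11787703  0.90187861] 25.593887976918456 [ 537.87162896 -334.55103725   63.27838205] 1896 3681
lean az -164.16487434016977
```

View pics/w1c.png

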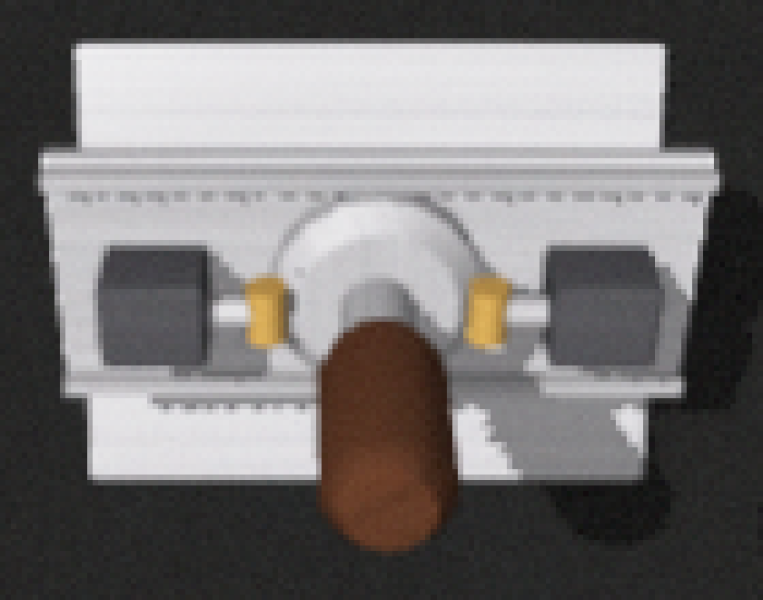

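Run:
```python
from h import *
d=load('w1');S=np.array([533,-338,58.]);a=np.radians(25);az=np.radians(-164.3);n=np.array([np.sin(a)*np.cos(az),np.sin(a)*np.sin(az),np.cos(a)])
print(n,S+67.5*n,S+93*n,'cap meas',onz(d,271,171.2,142),dep(d,271,172))
for t in(0,8,46,67,88,95): print(t,np.round(proj(d,S+t*n),1), np.round(proj(load('side0'),S+t*n),1),np.round(proj(load('top0'),S+t*n),1))
b=load('side0');hs=cv2.cvtColor(b['frame'],cv2.COLOR_RGB2HSV)
for t,bx in(('side0',(340,230,360,262)),('top0',(355,200,382,228)),('w1',(250,130,290,185))):
    g=load(t);hs=cv2.cvtColor(g['frame'],cv2.COLOR_RGB2HSV);m=np.zeros(hs.shape[:2],np.uint8);x0,y0,x1,y1=bx
    m[y0:y1,x0:x1]=((hs[...,1]>90)&((hs[...,0]<15)|(hs[...,0]>172)))[y0:y1,x0:x1]
    v,u=np.nonzero(m);print(t,u.mean(),v.mean(),u.min(),u.max(),v.min(),v.max(), np.round([proj(g,S+(67+0)*n)],1))
```

```text
[-0.40685111 -0.11436069  0.90630779] [ 505.53754991 -345.71934658  119.17577562] [ 495.16284654 -348.63554418  142.28662419] cap meas [ 492.55766908 -349.81317693  142.        ] [ 492.43658824 -349.65542061  145.92844518]
0 [268.3 128. ] [346.4 255.5] [359.9 204.8]
8 [268.5 130.9] [346.6 254.4] [360.9 205.8]
46 [269.3 146.1] [347.4 248.9] [365.9 210.7]
67 [269.9 155.6] [348.  245.8] [368.8 213.6]
88 [270.5 166.1] [348.5 242.5] [371.7 216.5]
95 [270.7 169.8] [348.7 241.4] [372.8 217.5]
side0 348.3576158940397 246.4569536423841 343 354 239 255 [[348.  245.8]]
top0 368.85625 215.45625 362 376 208 223 [[368.8 213.6]]
w1 270.280583613917 160.13355780022448 258 283 139 180 [[269.9 155.6]]
```

Candidate positions agree across all three views to about 2 mm. The grasp point is about (503.5, -346, 119). Descending in stages.

Request:
play_rows --targets '[{"tx": 0.054, "ty": 0.067, "tz": 0.55, "spin": 0, "gripper": -1}, {"tx": 0.054, "ty": 0.067, "tz": 0.55, "spin": 0, "gripper": -1}, {"tx": 0.054, "ty": 0.067, "tz": 0.55, "spin": 0, "gripper": -1}, {"tx": 0.054, "ty": 0.067, "tz": 0.55, "spin": 0, "gripper": -1}]'

```text
clock: 2.95
position: [503.9, -344.1, 163.1]
ee_rot: [0.99, 0.141, -0.0, 0.0]
contact_force: [0.1, -0.4, 0.4]
gripper_width: 85.6
```

Run:
```python
from h import *
d=snap('wrist','w2');s=read_state();print(s['position'],s['ee_rot'],s['contact_force'])
```

```text
[ 504.67492692 -344.62974132  164.79427592] [0.98999007 0.1411266  0.00119992 0.00122804] [0.14282043 0.68422842 0.89956585]
```

View pics/w2.png

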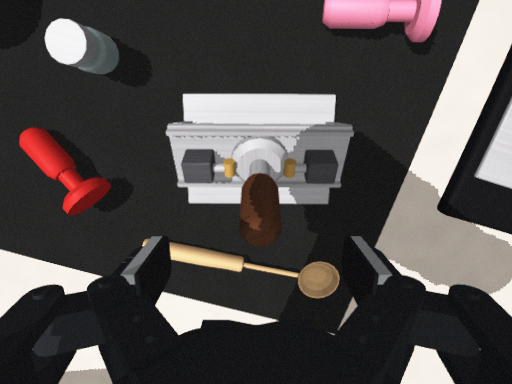

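The handle's cap is at (261,228), nearly centred between the fingers. The red and pink look-alikes are clear of the path.

Run:
```python
from h import *
d=load('w2');C=cloud(d);hs=cv2.cvtColor(d['frame'],cv2.COLOR_RGB2HSV)
print(onz(d,260.5,229,142),dep(d,260,229))
for p in((203,160),(318,160)): print(dep(d,*p))
S=np.array([531,-338.5,58.]);n=np.array([-.4069,-.1144,.9063])
for t in(0,46,67,95):print(t,proj(d,S+t*n))
```

```text
[ 495.29191124 -349.39602235  142.        ] [ 497.51189071 -348.30413148  147.71576783]
[ 517.58835403 -292.82280779   80.87242172]
[ 544.80733203 -386.97937622   80.17543276]
0 (np.float64(258.7039822779171), np.float64(155.7161778335712))
46 (np.float64(258.9385910637328), np.float64(187.61124823330417))
67 (np.float64(259.06983011458635), np.float64(205.5910695235268))
95 (np.float64(259.27634910517736), np.float64(234.08974118719814))
```

Request:
play_rows --targets '[{"tx": 0, "ty": 0.008, "tz": 0.1, "spin": 0, "gripper": -1}, {"tx": 0, "ty": 0.008, "tz": 0.19, "spin": 0, "gripper": -1}, {"tx": 0, "ty": 0.008, "tz": 0.19, "spin": 0, "gripper": -1}, {"tx": 0, "ty": 0.008, "tz": 0.19, "spin": 0, "gripper": 1}, {"tx": 0, "ty": 0.008, "tz": 0.19, "spin": 0, "gripper": 1}, {"tx": 0, "ty": 0.008, "tz": 0.19, "spin": 0, "gripper": 1}, {"tx": 0, "ty": 0.008, "tz": 0.19, "spin": 0, "gripper": 1}, {"tx": 0, "ty": 0.008, "tz": 0.19, "spin": 0, "gripper": 1}]'

```text
clock: 4.0
position: [504.2, -347.0, 116.3]
ee_rot: [0.99, 0.141, 0.0, 0.001]
contact_force: [-1.3, -0.1, 5.6]
gripper_width: 24.5
```

Run:
```python
from h import *
d=snap('wrist','w3');s=read_state();print(s['position'],s['ee_rot'],s['contact_force'],s['gripper_width'])
```

```text
[ 504.15895388 -347.01274603  116.20572922] [9.90062271e-01 1.40627316e-01 3.81112941e-04 7.16128936e-04] [-1.03757922 -0.28229951  5.77529067] 24.452633958685283
```

View pics/w3.png

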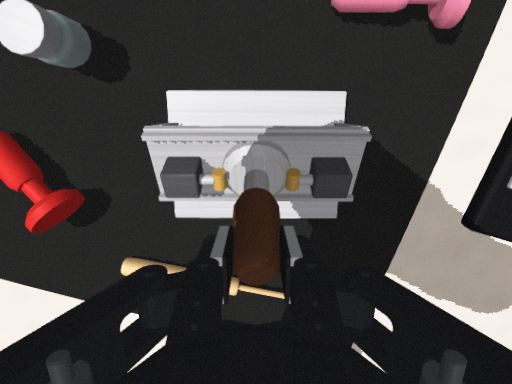

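Run:
```python
from h import *
d=load('w3');s=read_state();T=s['position'];S=np.array([532,-338.5,58.]);n=np.array([-.4069,-.1144,.9063])
X=np.array([.961,.276,0]);Y=np.array([.276,-.961,0])
for t in(0,8,40,46,67,88,95):print(t,np.round(proj(d,S+t*n)))
for nm,p in dict(tip=T-[0,0,14],tcp=T,gp=T+[0,0,5]).items():
  for sx in(-11,0,11): print(nm,sx,[np.round(proj(d,p+X*sx+Y*sy)) for sy in(-15,15)])
C=cloud(d)
for v in range(205,290,8): print(v,[(round(float(C[v,u]@X-T@X),0),round(float(C[v,u]@Y-T@Y),0),round(float(C[v,u,2]),0)) for u in(216,226,256,288,296)])
cv2.imwrite('pics/w3c.png',cv2.resize(d['frame'][170:310,180:330,::-1],(640,597),interpolation=3))
```

```text
0 [256. 163.]
8 [256. 169.]
40 [256. 198.]
46 [256. 204.]
67 [256. 228.]
88 [255. 257.]
95 [255. 268.]
tip -11 [array([234., 235.]), array([279., 235.])]
tip 0 [array([233., 219.]), array([280., 219.])]
tip 11 [array([233., 203.]), array([280., 203.])]
tcp -11 [array([232., 244.]), array([281., 245.])]
tcp 0 [array([232., 228.]), array([282., 228.])]
tcp 11 [array([231., 211.]), array([282., 211.])]
gp -11 [array([231., 248.]), array([282., 248.])]
gp 0 [array([231., 231.]), array([282., 231.])]
gp 11 [array([231., 213.]), array([283., 214.])]
205 [(-20.0, -39.0, 12.0), (-20.0, -29.0, 12.0), (15.0, -0.0, 117.0), (-20.0, 31.0, 12.0), (-21.0, 39.0, 10.0)]
213 [(-29.0, -39.0, 11.0), (-28.0, -29.0, 12.0), (12.0, -0.0, 124.0), (-28.0, 31.0, 12.0), (-28.0, 39.0, 12.0)]
221 [(-40.0, -41.0, 4.0), (-40.0, -31.0, 3.0), (9.0, -0.0, 129.0), (-40.0, 32.0, 4.0), (-39.0, 40.0, 5.0)]
229 [(-49.0, -41.0, 3.0), (11.0, -15.0, 145.0), (7.0, -0.0, 134.0), (11.0, 15.0, 145.0), (-49.0, 41.0, 3.0)]
237 [(11.0, -19.0, 153.0), (12.0, -14.0, 155.0), (5.0, -0.0, 140.0), (12.0, 14.0, 157.0), (12.0, 18.0, 155.0)]
245 [(11.0, -18.0, 162.0), (11.0, -14.0, 162.0), (2.0, -0.0, 143.0), (11.0, 14.0, 162.0), (12.0, 17.0, 164.0)]
253 [(11.0, -17.0, 170.0), (11.0, -13.0, 170.0), (-1.0, -0.0, 147.0), (11.0, 13.0, 169.0), (11.0, 16.0, 170.0)]
261 [(13.0, -16.0, 179.0), (10.0, -13.0, 174.0), (-4.0, -0.0, 148.0), (10.0, 12.0, 173.0), (12.0, 15.0, 178.0)]
269 [(12.0, -15.0, 183.0), (6.0, -13.0, 173.0), (-10.0, -0.0, 147.0), (6.0, 13.0, 173.0), (12.0, 14.0, 184.0)]
277 [(12.0, -14.0, 190.0), (2.0, -13.0, 174.0), (-17.0, -0.0, 143.0), (2.0, 13.0, 172.0), (12.0, 13.0, 189.0)]
285 [(17.0, -13.0, 201.0), (-2.0, -13.0, 172.0), (-114.0, 0.0, 3.0), (-2.0, 13.0, 173.0), (17.0, 12.0, 201.0)]
```

View pics/w3c.png

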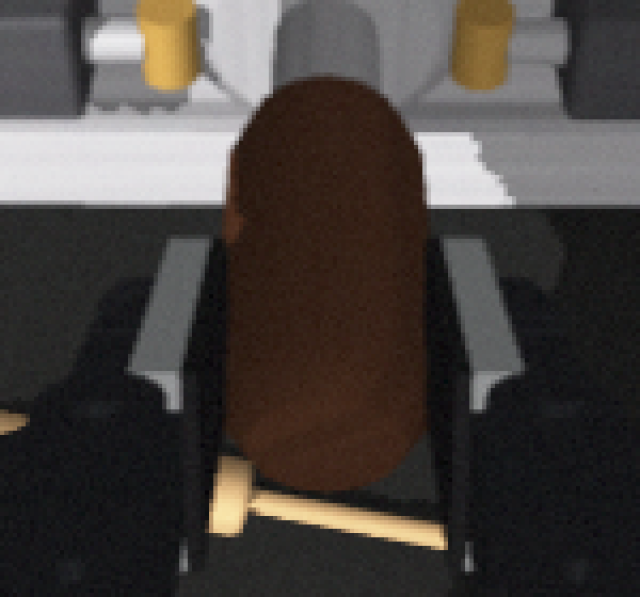

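Run:
```python
from h import *
print(tcp_to_tips if not callable(tcp_to_tips) else tcp_to_tips())
d=snap('side','s3');cv2.imwrite('pics/s3c.png',cv2.resize(d['frame'][190:310,280:430,::-1],(750,600),interpolation=3))
d=load('w2');C=cloud(d);T=np.array([504.2,-344.4,164]);X=np.array([.961,.276,0]);Y=np.array([.276,-.961,0])
for v in range(232,300,6): print(v,[(round(float(C[v,u]@X-T@X),0),round(float(C[v,u]@Y-T@Y),0),round(float(C[v,u,2]-T[2]),0)) for u in(135,145,155,165,350,360,370)])
```

```text
14.0
232 [(-74.0, -147.0, -161.0), (-74.0, -134.0, -161.0), (-73.0, -122.0, -160.0), (-73.0, -110.0, -161.0), (-73.0, 113.0, -161.0), (-73.0, 125.0, -160.0), (-72.0, 137.0, -160.0)]
238 [(-81.0, -147.0, -160.0), (-81.0, -135.0, -161.0), (11.0, -48.0, 38.0), (10.0, -43.0, 37.0), (11.0, 43.0, 38.0), (11.0, 47.0, 38.0), (-80.0, 138.0, -159.0)]
244 [(-90.0, -148.0, -161.0), (11.0, -50.0, 45.0), (11.0, -46.0, 44.0), (8.0, -44.0, 37.0), (10.0, 42.0, 41.0), (11.0, 45.0, 45.0), (-89.0, 139.0, -161.0)]
250 [(7.0, -56.0, 42.0), (11.0, -48.0, 50.0), (11.0, -44.0, 50.0), (5.0, -44.0, 38.0), (7.0, 42.0, 42.0), (11.0, 43.0, 50.0), (11.0, 48.0, 50.0)]
256 [(11.0, -50.0, 55.0), (11.0, -46.0, 55.0), (9.0, -44.0, 51.0), (2.0, -43.0, 39.0), (4.0, 42.0, 43.0), (11.0, 42.0, 54.0), (11.0, 46.0, 55.0)]
262 [(11.0, -48.0, 61.0), (11.0, -44.0, 60.0), (6.0, -43.0, 52.0), (-0.0, -43.0, 40.0), (2.0, 42.0, 43.0), (9.0, 41.0, 56.0), (11.0, 44.0, 60.0)]
268 [(11.0, -46.0, 65.0), (9.0, -44.0, 62.0), (4.0, -44.0, 52.0), (-3.0, -44.0, 40.0), (-1.0, 42.0, 44.0), (5.0, 42.0, 55.0), (11.0, 42.0, 64.0)]
274 [(11.0, -45.0, 68.0), (7.0, -44.0, 63.0), (1.0, -44.0, 52.0), (-6.0, -44.0, 41.0), (-3.0, 42.0, 46.0), (4.0, 42.0, 57.0), (9.0, 42.0, 65.0)]
280 [(9.0, -45.0, 69.0), (5.0, -44.0, 63.0), (-1.0, -43.0, 54.0), (-9.0, -44.0, 41.0), (-6.0, 42.0, 47.0), (1.0, 42.0, 57.0), (7.0, 42.0, 67.0)]
286 [(6.0, -45.0, 69.0), (3.0, -44.0, 64.0), (-3.0, -43.0, 55.0), (-149.0, -117.0, -161.0), (-9.0, 42.0, 46.0), (-2.0, 42.0, 57.0), (4.0, 42.0, 66.0)]
292 [(12.0, -39.0, 82.0), (1.0, -43.0, 66.0), (-6.0, -43.0, 56.0), (-157.0, -117.0, -161.0), (-156.0, 120.0, -160.0), (-5.0, 43.0, 57.0), (2.0, 42.0, 67.0)]
298 [(17.0, -35.0, 91.0), (17.0, -32.0, 91.0), (-9.0, -44.0, 56.0), (-169.0, -120.0, -165.0), (-165.0, 122.0, -161.0), (-6.0, 42.0, 59.0), (18.0, 31.0, 92.0)]
```

View pics/s3c.png

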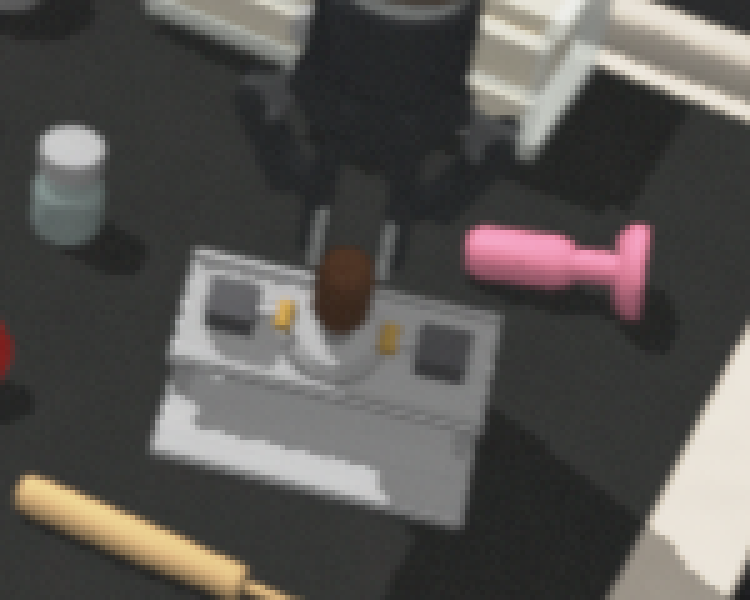

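The camera shows the fingertips about 38 mm higher than the reported TCP implies: they are near z≈142 at TCP 116, and only the rounded cap is gripped (width 24.5 mm). The side view agrees. I'll reopen, go 38 mm lower and grip again.

Request:
play_rows --targets '[{"tx": 0, "ty": 0, "tz": 0, "spin": 0, "gripper": -1}, {"tx": 0, "ty": 0, "tz": 0, "spin": 0, "gripper": -1}, {"tx": 0, "ty": 0, "tz": 0, "spin": 0, "gripper": -1}, {"tx": 0, "ty": 0, "tz": 0, "spin": 0, "gripper": -1}, {"tx": 0, "ty": 0, "tz": 0.07, "spin": 0, "gripper": -1}, {"tx": 0, "ty": 0, "tz": 0.12, "spin": 0, "gripper": -1}, {"tx": 0, "ty": 0, "tz": 0.12, "spin": 0, "gripper": -1}]'

```text
clock: 4.97
position: [503.1, -346.1, 83.7]
ee_rot: [0.99, 0.14, -0.001, -0.001]
contact_force: [0.7, -0.4, 0.3]
gripper_width: 85.7
```

Run:
```python
from h import *
d=snap('wrist','w4');s=read_state();print(s['position'],s['contact_force'],s['gripper_width'])
d=snap('side','s4');cv2.imwrite('pics/s4c.png',cv2.resize(d['frame'][190:310,280:430,::-1],(750,600),interpolation=3))
```

```text
[ 503.65724748 -346.46159174   84.58595195] [ 0.88176021 -0.01014784  0.38423012] 85.26865749289374
```

View pics/w4.png

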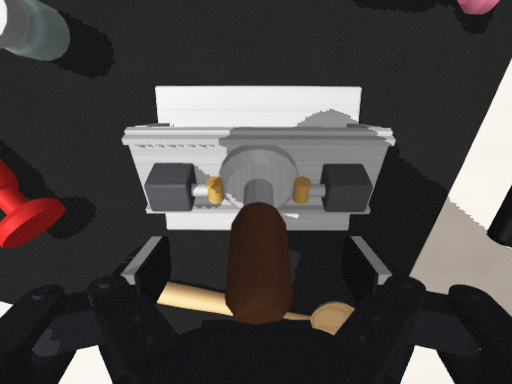

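View pics/s4c.png

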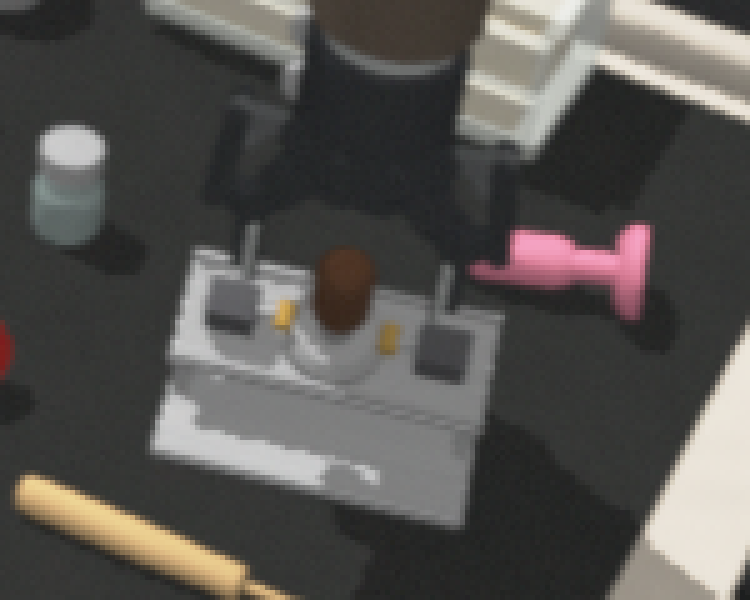

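The jaws now straddle the handle, with tips near z≈122 and about 20 mm of clearance over the blocks. I'll go a little lower and close.

Request:
play_rows --targets '[{"tx": 0.002, "ty": 0, "tz": 0.024, "spin": 0, "gripper": -1}, {"tx": 0.002, "ty": 0, "tz": 0.024, "spin": 0, "gripper": 1}, {"tx": 0.002, "ty": 0, "tz": 0.024, "spin": 0, "gripper": 1}, {"tx": 0.002, "ty": 0, "tz": 0.024, "spin": 0, "gripper": 1}, {"tx": 0.002, "ty": 0, "tz": 0.024, "spin": 0, "gripper": 1}, {"tx": 0.002, "ty": 0, "tz": 0.024, "spin": 0, "gripper": 1}]'

```text
clock: 5.82
position: [504.4, -346.4, 79.4]
ee_rot: [0.99, 0.141, 0.0, 0.0]
contact_force: [-0.2, 0.0, 2.4]
gripper_width: 28.8
```

Run:
```python
from h import *
d=snap('wrist','w5');s=read_state();print(s['position'],s['ee_rot'],s['contact_force'],s['gripper_width'],s['wrist_torque'])
```

```text
[ 504.43202811 -346.45929151   79.3666759 ] [9.90081994e-01 1.40490521e-01 1.53712145e-04 1.90108571e-04] [-0.48859493  0.24615681  1.89403883] 28.9019211043558 [0.03003402 0.18569836 0.00262968]
```

View pics/w5.png

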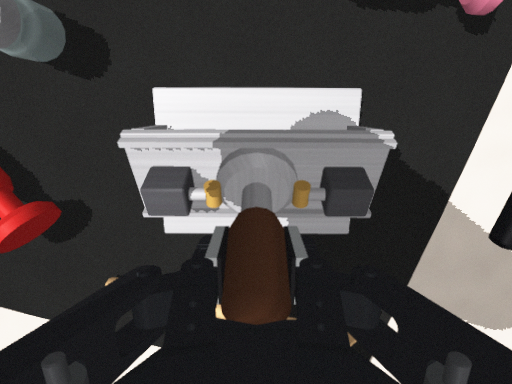

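A full-handle grip, with width 28.9 mm. Now pulling along the rail normal.

Request:
play_rows --targets '[{"tx": -0.0085, "ty": 0, "tz": -0.018, "spin": 0, "gripper": 1}, {"tx": -0.017, "ty": 0, "tz": -0.036, "spin": 0, "gripper": 1}, {"tx": -0.0255, "ty": 0, "tz": -0.0545, "spin": 0, "gripper": 1}, {"tx": -0.034, "ty": 0, "tz": -0.0725, "spin": 0, "gripper": 1}, {"tx": -0.0425, "ty": 0, "tz": -0.0905, "spin": 0, "gripper": 1}, {"tx": -0.051, "ty": 0, "tz": -0.109, "spin": 0, "gripper": 1}, {"tx": -0.068, "ty": 0, "tz": -0.145, "spin": 0, "gripper": 1}, {"tx": -0.085, "ty": 0, "tz": -0.181, "spin": 0, "gripper": 1}, {"tx": -0.101, "ty": 0, "tz": -0.2175, "spin": 0, "gripper": 1}, {"tx": -0.101, "ty": 0, "tz": -0.2175, "spin": 0, "gripper": 1}, {"tx": -0.101, "ty": 0, "tz": -0.2175, "spin": 0, "gripper": 1}]'

```text
clock: 7.25
position: [479.9, -353.2, 133.2]
ee_rot: [0.99, 0.14, -0.0, -0.0]
contact_force: [0.7, -0.3, -3.0]
gripper_width: 28.8
```

Run:
```python
from h import *
d=snap('wrist','w6');s=read_state();print(s['position'],s['ee_rot'],s['contact_force'],s['gripper_width'],s['wrist_torque'])
d=snap('side','s6');cv2.imwrite('pics/s6c.png',cv2.resize(d['frame'][190:310,280:430,::-1],(750,600),interpolation=3))
```

```text
[ 479.88851509 -353.18373359  133.0428501 ] [ 9.90093921e-01  1.40406248e-01 -2.47326034e-04 -2.26648740e-04] [ 0.88888288 -0.35052606 -2.18875666] 28.518874525656194 [-0.02810137  0.05150989  0.00274819]
```

View pics/w6.png

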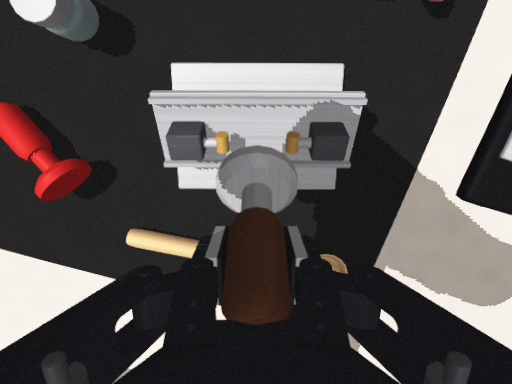

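View pics/s6c.png

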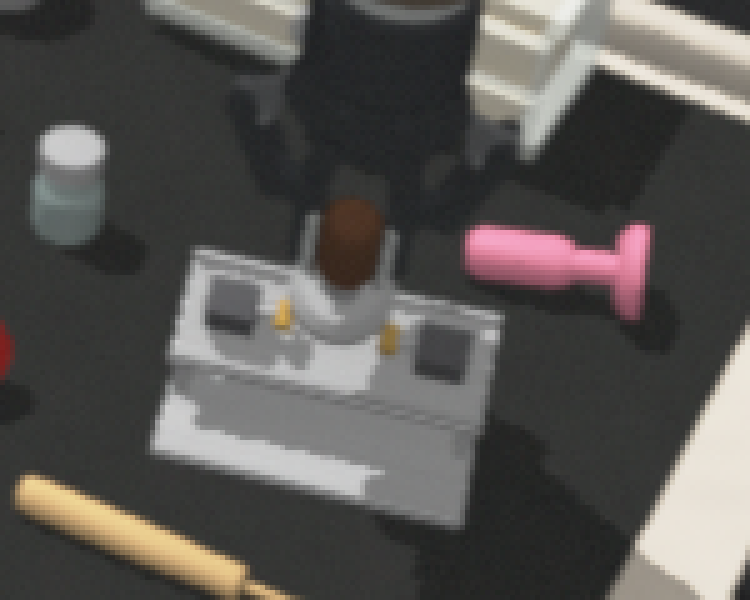

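It's off the rail and held with its 25° lean, foot well clear. Lifting and travelling to the wooden rest, where I'll right it in the grip.

Request:
play_rows --targets '[{"tx": 0, "ty": 0, "tz": -0.16, "spin": 0, "gripper": 1}, {"tx": 0, "ty": 0, "tz": -0.32, "spin": 0, "gripper": 1}, {"tx": 0.064, "ty": -0.21, "tz": -0.32, "spin": 0, "gripper": 1}, {"tx": 0.128, "ty": -0.42, "tz": -0.32, "spin": 0, "gripper": 1}, {"tx": 0.192, "ty": -0.63, "tz": -0.32, "spin": 0, "gripper": 1}, {"tx": 0.256, "ty": -0.85, "tz": -0.32, "spin": 0, "gripper": 1}, {"tx": 0.256, "ty": -0.85, "tz": -0.32, "spin": 0, "gripper": 1}]'

```text
clock: 8.22
position: [482.4, -128.2, 213.4]
ee_rot: [0.99, 0.143, 0.0, -0.0]
contact_force: [-0.3, -0.3, -2.5]
gripper_width: 28.9
```

Request:
play_rows --targets '[{"tx": 0.064, "ty": -0.21, "tz": 0, "spin": 0, "gripper": 1}, {"tx": 0.128, "ty": -0.42, "tz": 0, "spin": 0, "gripper": 1}, {"tx": 0.192, "ty": -0.63, "tz": 0, "spin": 0, "gripper": 1}, {"tx": 0.256, "ty": -0.85, "tz": 0, "spin": 0, "gripper": 1}, {"tx": 0.256, "ty": -0.85, "tz": 0, "spin": 0, "gripper": 1}]'

```text
clock: 8.85
position: [485.3, 93.1, 213.1]
ee_rot: [0.99, 0.143, 0.0, -0.0]
contact_force: [-0.1, -0.1, -2.2]
gripper_width: 29.0
```

Request:
play_rows --targets '[{"tx": 0.064, "ty": -0.21, "tz": 0, "spin": 0, "gripper": 1}, {"tx": 0.128, "ty": -0.42, "tz": 0, "spin": 0, "gripper": 1}, {"tx": 0.192, "ty": -0.63, "tz": 0, "spin": 0, "gripper": 1}, {"tx": 0.256, "ty": -0.85, "tz": 0, "spin": 0, "gripper": 1}, {"tx": 0.256, "ty": -0.85, "tz": 0, "spin": 0, "gripper": 1}, {"tx": 0.256, "ty": -0.85, "tz": 0, "spin": 0, "gripper": 1}]'

```text
clock: 9.6
position: [487.4, 311.2, 212.6]
ee_rot: [0.99, 0.14, -0.001, 0.001]
contact_force: [-0.4, -0.6, -2.4]
gripper_width: 28.6
```

Run:
```python
from h import *
d=snap('wrist','w7');s=read_state();print(s['clock'],s['position'],s['ee_rot'],s['contact_force'],s['gripper_width'],s['wrist_torque'],s['joints'])
d=snap('side','s7')
```

```text
9.65 [487.44948309 310.84388635 212.92897962] [ 9.90203100e-01  1.39632317e-01 -5.83853149e-04  5.43649756e-04] [-0.54784643 -1.23257137 -2.63866757] 28.47166841218285 [-0.01704189  0.00370447  0.00384706] [ 8.47770549e-01  3.05718590e-01 -1.08822212e-01  7.32731433e-05
 -1.15784966e+00  1.00317658e+00]
```

View pics/w7.png

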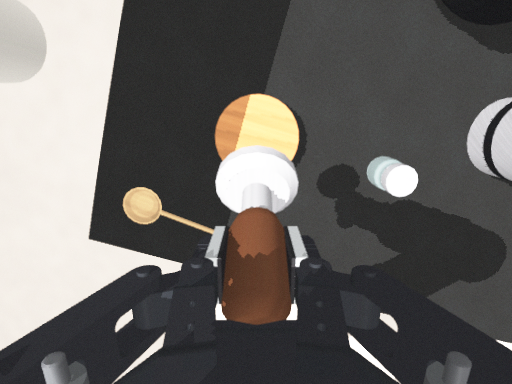

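View pics/s7.png

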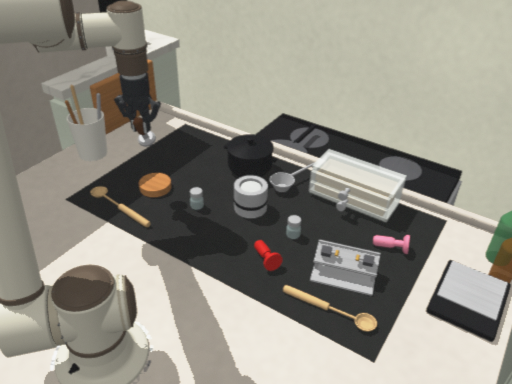

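The tamper is held with its foot showing at (257,181), and the rest is beyond it at (257,135). Measuring the rest and the foot in this view.

Run:
```python
from h import *
d=load('w7');C=cloud(d);hs=cv2.cvtColor(d['frame'],cv2.COLOR_RGB2HSV);T=np.array([487.4,311.0,212.8]);X=np.array([.961,.276,0]);Y=np.array([.276,-.961,0])
m=(hs[...,1]>80)&(hs[...,0]<30)&(abs(C[...,2]-25)<10);m[:80]=0;m[180:]=0;m[:,:200]=0;m[:,310:]=0
c=max(cv2.findContours(m.astype(np.uint8),0,1)[0],key=cv2.contourArea);h=c[c[:,0,1]<140];
P=np.array([onz(d,*p,25) for p in h[:,0]])
A=np.c_[2*P[:,:2],np.ones(len(P))];sol=np.linalg.lstsq(A,(P[:,:2]**2).sum(1),rcond=None)[0];print('rest',sol[:2],np.sqrt(sol[2]+sol[:2]@sol[:2]))
# foot bright pixels
f=(hs[...,1]<50)&(hs[...,2]>150);f[:140]=0;f[222:]=0;f[:,:205]=0;f[:,310:]=0
Q=C[f];Q=Q[(Q[:,2]>100)&(Q[:,2]<260)];R=Q-T;print(np.c_[R@X,R@Y,R[:,2]].min(0),np.c_[R@X,R@Y,R[:,2]].max(0),np.median(np.c_[R@X,R@Y,R[:,2]],0))
for v in range(148,220,6): p=C[v,257]-T; print(v,round(p@X,1),round(p@Y,1),round(p[2],1))
```

```text
rest [536.69868921 325.94883611] 30.81355362754177
[  1.98476404 -26.03065738 -23.03467871] [48.59669278 24.95862836 19.48868011] [28.74170826 -0.6582034  -4.81703877]
148 47.2 -0.1 -6.7
154 44.3 -0.1 -2.4
160 41.1 -0.1 -1.1
166 37.9 -0.1 0.1
172 33.8 -0.1 -2.8
178 29.9 -0.1 -4.2
184 26.6 -0.1 -3.0
190 24.1 -0.1 1.4
196 21.8 -0.1 5.7
202 20.0 -0.1 11.0
208 19.9 -0.2 20.7
214 19.1 -0.2 27.5
```

Request:
play_rows --targets '[{"tx": 0.009, "ty": 0, "tz": 0.2, "spin": 0, "gripper": 1}, {"tx": 0.009, "ty": 0, "tz": 0.4, "spin": 0, "gripper": 1}, {"tx": 0.009, "ty": 0, "tz": 0.54, "spin": 0, "gripper": 1}, {"tx": 0.009, "ty": 0, "tz": 0.58, "spin": 0, "gripper": 1}, {"tx": 0.009, "ty": 0, "tz": 0.59, "spin": 0, "gripper": 1}, {"tx": 0.009, "ty": 0, "tz": 0.6, "spin": 0, "gripper": 1}, {"tx": 0.009, "ty": 0, "tz": 0.6, "spin": 0, "gripper": 1}]'

```text
clock: 10.58
position: [490.0, 313.5, 64.7]
ee_rot: [0.99, 0.14, 0.001, -0.001]
contact_force: [-0.2, -0.1, -3.0]
gripper_width: 28.8
```

Run:
```python
from h import *
d=snap('wrist','w8');s=read_state();print(s['clock'],s['position'],s['contact_force'],s['gripper_width'],s['wrist_torque'])
d=snap('side','s8');cv2.imwrite('pics/s8c.png',cv2.resize(d['frame'][90:230,90:240,::-1],(640,597),interpolation=3))
```

```text
10.625 [489.87290764 313.51406691  64.52932395] [-0.19740392 -0.57037142 -2.12789588] 28.36200375705387 [0.00089357 0.00756228 0.00348375]
```

View pics/w8.png

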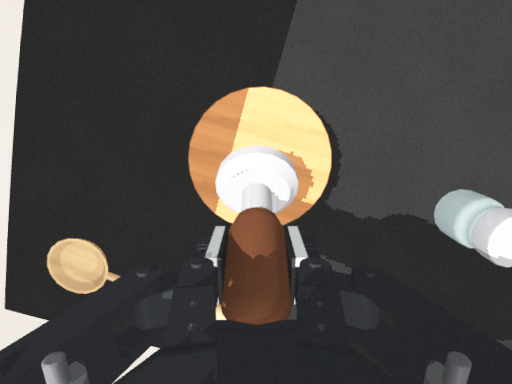

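View pics/s8c.png

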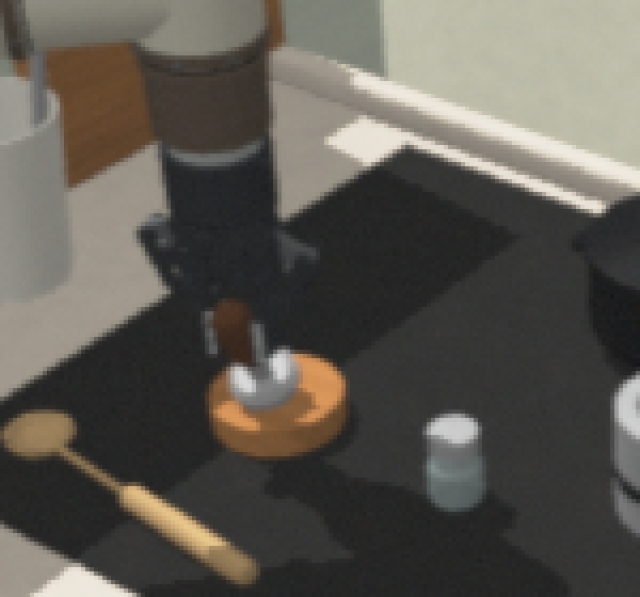

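Request:
play_rows --targets '[{"tx": 0, "ty": 0, "tz": 0.016, "spin": 0, "gripper": 1}, {"tx": 0, "ty": 0, "tz": 0.028, "spin": 0, "gripper": 1}, {"tx": 0, "ty": 0, "tz": 0.036, "spin": 0, "gripper": 1}, {"tx": 0, "ty": 0, "tz": 0.036, "spin": 0, "gripper": 1}]'

```text
clock: 11.18
position: [490.5, 313.9, 59.4]
ee_rot: [0.99, 0.142, 0.002, -0.0]
contact_force: [-6.0, -2.9, 21.5]
gripper_width: 28.6
```

Run:
```python
from h import *
print(onz(load('w8'),260,158,25)); s=read_state();print(s['position'],s['contact_force'],s['wrist_torque'])
```

```text
[525.2285372  321.26565742  25.        ]
[490.54997552 313.87965871  59.40465085] [-6.00714194 -2.89099565 21.46300474] [-0.92193663  2.28713112  0.04459421]
```

Contact is made: 21 N at TCP z 59.4, about 3 mm higher than expected. The second rest fix is within 5 mm of the top-view one. Now rolling the tamper upright about its near foot edge.

Request:
play_rows --targets '[{"tx": 0.013, "ty": 0, "tz": -0.001, "spin": 0, "gripper": 1}, {"tx": 0.026, "ty": 0, "tz": -0.001, "spin": 0, "gripper": 1}, {"tx": 0.039, "ty": 0, "tz": -0.001, "spin": 0, "gripper": 1}, {"tx": 0.052, "ty": 0, "tz": 0, "spin": 0, "gripper": 1}, {"tx": 0.052, "ty": 0, "tz": 0, "spin": 0, "gripper": 1}]'

```text
clock: 11.8
position: [501.7, 316.7, 58.2]
ee_rot: [0.99, 0.141, 0.0, 0.0]
contact_force: [-7.5, -0.9, 17.7]
gripper_width: 28.6
```

Run:
```python
from h import *
d=snap('wrist','w9');s=read_state();print(s['clock'],s['position'],s['contact_force'],s['gripper_width'],s['wrist_torque'])
```

```text
11.85 [501.73729008 316.72146044  58.18502417] [-7.32309993 -2.36877334 17.86520515] 28.40477209927739 [-0.76159701  2.66880974  0.05347708]
```

View pics/w9.png

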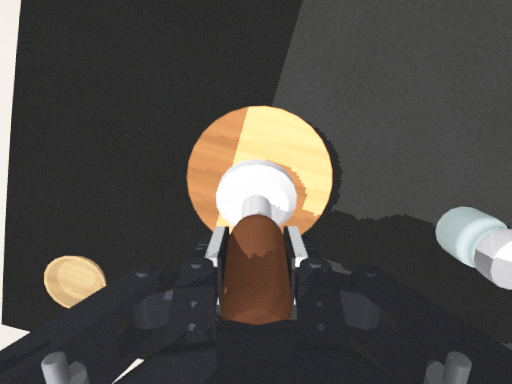

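It's rotating: the foot moved from row 182 to row 194 in the wrist view. Continuing.

Request:
play_rows --targets '[{"tx": 0.013, "ty": 0, "tz": 0.003, "spin": 0, "gripper": 1}, {"tx": 0.026, "ty": 0, "tz": 0.006, "spin": 0, "gripper": 1}, {"tx": 0.039, "ty": 0, "tz": 0.01, "spin": 0, "gripper": 1}, {"tx": 0.052, "ty": 0, "tz": 0.014, "spin": 0, "gripper": 1}, {"tx": 0.065, "ty": 0, "tz": 0.018, "spin": 0, "gripper": 1}, {"tx": 0.078, "ty": 0, "tz": 0.022, "spin": 0, "gripper": 1}, {"tx": 0.078, "ty": 0, "tz": 0.022, "spin": 0, "gripper": 1}]'

```text
clock: 12.72
position: [521.2, 322.5, 51.8]
ee_rot: [0.99, 0.141, 0.001, -0.0]
contact_force: [-4.6, -1.7, 12.0]
gripper_width: 29.0
```

Run:
```python
from h import *
d=snap('wrist','w10');s=read_state();print(s['clock'],s['position'],s['contact_force'],s['gripper_width'],s['wrist_torque'])
d=snap('side','s10');cv2.imwrite('pics/s10c.png',cv2.resize(d['frame'][90:230,90:240,::-1],(640,597),interpolation=3))
```

```text
12.775 [521.16688324 322.48519554  51.85013681] [-3.92911588 -0.95672969 12.61232639] 28.542627449943726 [-0.55702604  1.58793491  0.0247853 ]
```

View pics/w10.png

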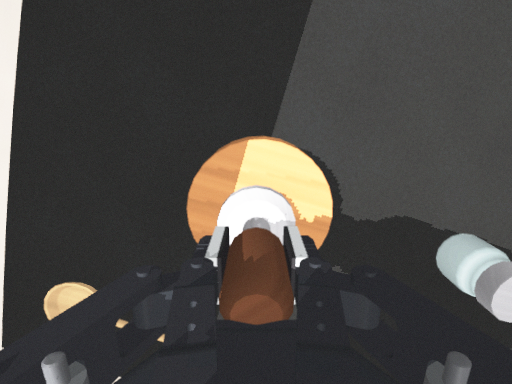

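View pics/s10c.png

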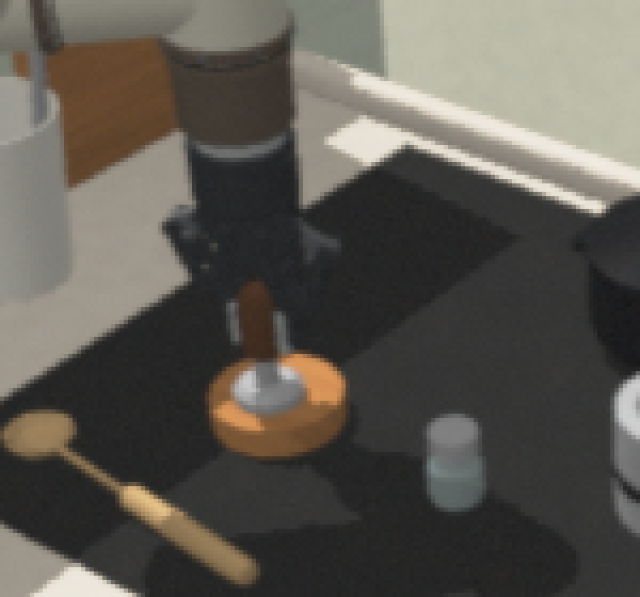

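Request:
play_rows --targets '[{"tx": 0.01, "ty": 0, "tz": 0.005, "spin": 0, "gripper": 1}, {"tx": 0.02, "ty": 0, "tz": 0.01, "spin": 0, "gripper": 1}, {"tx": 0.026, "ty": 0, "tz": 0.014, "spin": 0, "gripper": 1}, {"tx": 0.026, "ty": 0, "tz": 0.014, "spin": 0, "gripper": 1}]'

```text
clock: 13.32
position: [525.5, 323.4, 51.6]
ee_rot: [0.99, 0.141, -0.001, 0.001]
contact_force: [-14.7, -4.4, 29.6]
gripper_width: 28.6
```

Run:
```python
from h import *
d=snap('wrist','w11');s=read_state();print(s['clock'],s['position'],s['contact_force'],s['gripper_width'],s['wrist_torque'])
d=snap('side','s11')
a=cv2.resize(d['frame'][130:200,120:190,::-1],(400,400),interpolation=3);b=cv2.resize(load('w11')['frame'][130:330,156:356,::-1],(400,400),interpolation=3)
cv2.imwrite('pics/s11c.png',np.hstack([a,b]))
```

```text
13.375 [525.46555196 323.38078757  51.54830645] [-14.77041657  -3.36807364  30.09278431] 28.909532571030443 [-1.29137009  4.71850609 -0.00945275]
```

View pics/s11c.png

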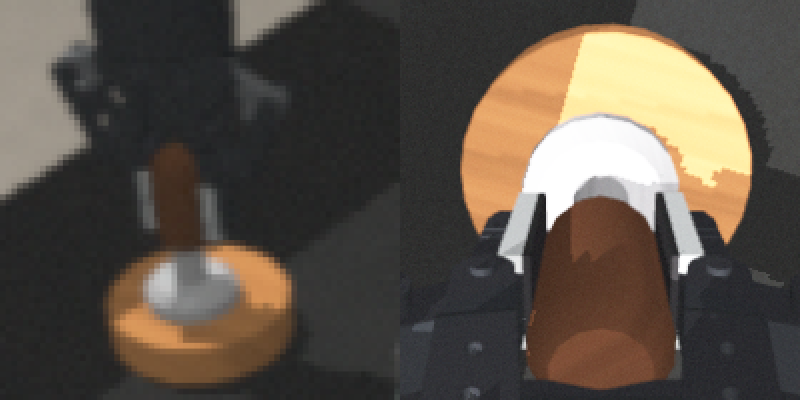

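The force jumped to 30 N with no further drop, so the foot is flat on the rest. I'll unload, open half-way to let it seat, look, then regrip.

Request:
play_rows --targets '[{"tx": -0.008, "ty": 0, "tz": -0.014, "spin": 0, "gripper": 1}, {"tx": -0.008, "ty": 0, "tz": -0.014, "spin": 0, "gripper": 1}, {"tx": -0.008, "ty": 0, "tz": -0.014, "spin": 0, "gripper": 0}, {"tx": -0.008, "ty": 0, "tz": -0.014, "spin": 0, "gripper": 0}, {"tx": -0.008, "ty": 0, "tz": -0.014, "spin": 0, "gripper": 0}, {"tx": -0.008, "ty": 0, "tz": -0.014, "spin": 0, "gripper": 0}]'

```text
clock: 14.18
position: [524.9, 323.3, 48.5]
ee_rot: [0.99, 0.14, -0.0, 0.0]
contact_force: [-0.4, 0.7, -0.6]
gripper_width: 42.9
```

Run:
```python
from h import *
d=snap('wrist','w12');s=read_state();print(s['clock'],s['position'],s['contact_force'],s['gripper_width'],s['wrist_torque'])
d=snap('side','s12')
a=cv2.resize(d['frame'][130:200,120:190,::-1],(400,400),interpolation=3);b=cv2.resize(load('w12')['frame'][130:330,156:356,::-1],(400,400),interpolation=3)
cv2.imwrite('pics/s12c.png',np.hstack([a,b]))
```

```text
14.225 [524.9333338  323.28127397  48.58231537] [ 1.12059093 -0.18295259  0.38776597] 42.46481960294183 [-0.01716863 -0.03294388 -0.04825027]
```

View pics/s12c.png

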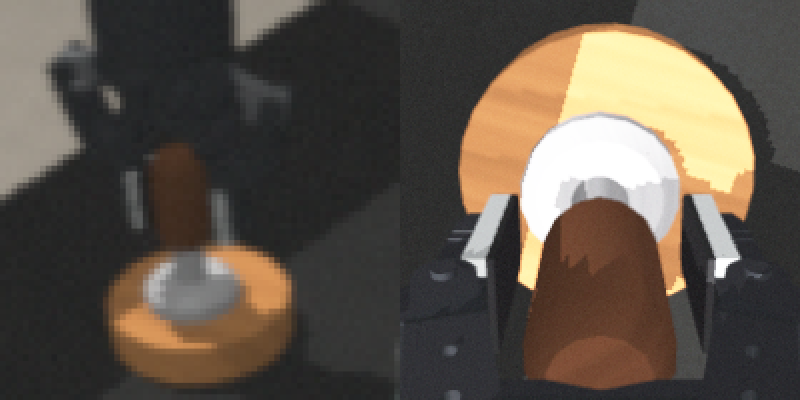

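Run:
```python
from h import *
d=load('w12');C=cloud(d);T=np.array([524.9,323.3,48.5]);X=np.array([.961,.276,0]);Y=np.array([.276,-.961,0])
for v in range(188,325,8): p=C[v,256]-T; print(v,round(p@X,1),round(p@Y,1),round(C[v,256,2],1))
# predict: axis vertical at tool offset o: project foot rim far/near top and cap
for o in(-4,0,4):
    B=np.array([524.9,323.3,25])+X*o
    print(o,[np.round(proj(d,q)) for q in(B+X*26+[0,0,8],B-X*15+[0,0,88],B+X*15+[0,0,46],B+X*0+[0,0,95])])
```

```text
188 21.5 -0.4 36.2
196 17.7 -0.4 40.6
204 13.1 -0.4 42.5
212 8.2 -0.4 43.1
220 4.8 -0.4 47.9
228 8.4 -0.4 68.5
236 10.6 -0.4 83.5
244 10.6 -0.4 92.2
252 10.8 -0.4 100.1
260 10.4 -0.4 106.1
268 10.7 -0.4 112.7
276 10.4 -0.4 117.8
284 8.5 -0.4 120.0
292 6.3 -0.4 121.5
300 4.6 -0.4 123.7
308 1.0 -0.4 123.4
316 -2.8 -0.4 122.9
324 9.2 -0.4 141.0
-4 [array([257., 186.]), array([257., 333.]), array([257., 225.]), array([257., 313.])]
0 [array([257., 180.]), array([257., 325.]), array([257., 218.]), array([257., 304.])]
4 [array([257., 174.]), array([257., 316.]), array([257., 211.]), array([257., 295.])]
```

The handle surface is vertical to within measurement, with its axis 4.4 mm behind the jaw centre. I'll recentre, regrip and lift.

Request:
play_rows --targets '[{"tx": -0.017, "ty": -0.001, "tz": 0, "spin": 0, "gripper": 0}, {"tx": -0.017, "ty": -0.001, "tz": 0, "spin": 0, "gripper": 0}, {"tx": -0.017, "ty": -0.001, "tz": 0, "spin": 0, "gripper": 1}, {"tx": -0.017, "ty": -0.001, "tz": 0, "spin": 0, "gripper": 1}, {"tx": -0.017, "ty": -0.001, "tz": 0, "spin": 0, "gripper": 1}, {"tx": -0.017, "ty": -0.001, "tz": 0, "spin": 0, "gripper": 1}]'

```text
clock: 15.02
position: [520.9, 322.4, 49.2]
ee_rot: [0.99, 0.14, 0.0, -0.0]
contact_force: [-0.8, 0.1, 3.0]
gripper_width: 28.5
```

Request:
play_rows --targets '[{"tx": 0, "ty": 0, "tz": -0.03, "spin": 0, "gripper": 1}, {"tx": 0, "ty": 0, "tz": -0.15, "spin": 0, "gripper": 1}, {"tx": 0, "ty": 0, "tz": -0.35, "spin": 0, "gripper": 1}, {"tx": 0, "ty": 0, "tz": -0.55, "spin": 0, "gripper": 1}, {"tx": 0, "ty": 0, "tz": -0.6, "spin": 0, "gripper": 1}, {"tx": 0, "ty": 0, "tz": -0.6, "spin": 0, "gripper": 1}]'

```text
clock: 15.78
position: [520.4, 322.4, 198.7]
ee_rot: [0.99, 0.14, -0.0, -0.0]
contact_force: [-0.1, 0.0, -3.4]
gripper_width: 28.4
```

Request:
play_rows --targets '[{"tx": -0.02, "ty": 0.2, "tz": 0, "spin": 0, "gripper": 1}, {"tx": -0.04, "ty": 0.4, "tz": 0, "spin": 0, "gripper": 1}, {"tx": -0.08, "ty": 0.64, "tz": 0, "spin": 0, "gripper": 1}, {"tx": -0.08, "ty": 0.64, "tz": 0, "spin": 0, "gripper": 1}]'

```text
clock: 16.27
position: [544.5, 158.9, 196.0]
ee_rot: [0.99, 0.138, -0.003, 0.001]
contact_force: [-0.6, 0.5, -2.6]
gripper_width: 28.7
```

Request:
play_rows --targets '[{"tx": -0.02, "ty": 0.2, "tz": 0, "spin": 0, "gripper": 1}, {"tx": -0.04, "ty": 0.4, "tz": 0, "spin": 0, "gripper": 1}, {"tx": -0.08, "ty": 0.64, "tz": 0, "spin": 0, "gripper": 1}, {"tx": -0.08, "ty": 0.64, "tz": 0, "spin": 0, "gripper": 1}, {"tx": -0.08, "ty": 0.64, "tz": 0, "spin": 0, "gripper": 1}]'

```text
clock: 16.9
position: [570.6, 4.2, 197.0]
ee_rot: [0.99, 0.14, -0.002, -0.0]
contact_force: [0.6, 0.5, -2.1]
gripper_width: 28.7
```

Run:
```python
from h import *
d=snap('wrist','w13');s=read_state();print(s['clock'],s['position'],s['ee_rot'],s['contact_force'],s['gripper_width'],s['wrist_torque'])
d=snap('side','s13')
```

```text
16.95 [570.8269917    4.75709844 197.43671322] [ 9.90033828e-01  1.40824400e-01 -1.22353288e-03 -1.04141281e-04] [ 0.33032959 -0.06825909 -2.34130343] 28.79442724617413 [ 0.08287128  0.03415606 -0.01199265]
```

View pics/w13.png

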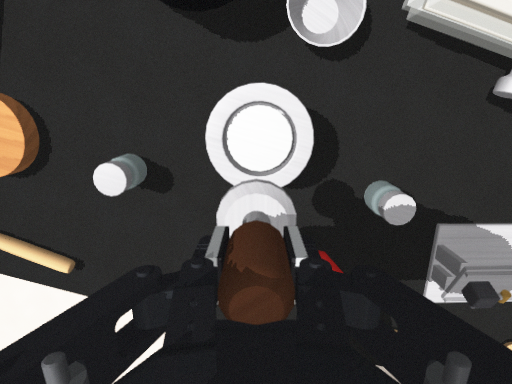

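View pics/s13.png

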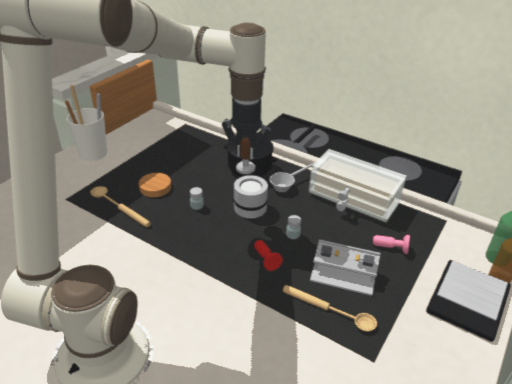

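The wrist view shows the canister centred near (259,136), with the gap ring round the plate and the held foot at (256,205). Fitting both.

Run:
```python
from h import *
d=load('w13');C=cloud(d);hs=cv2.cvtColor(d['frame'],cv2.COLOR_RGB2HSV);T=np.array([570.8,4.7,197.4]);X=np.array([.9603,.279,0]);Y=np.array([.279,-.9603,0])
def circ(P):
    A=np.c_[2*P[:,:2],np.ones(len(P))];s=np.linalg.lstsq(A,(P[:,:2]**2).sum(1),rcond=None)[0];return s[:2],np.sqrt(s[2]+s[:2]@s[:2])
g=d['frame'].mean(2)
# radial edges from center (259.5,136)
import math
def edges(g,c,rs,angs,sign):
    out=[]
    for a in angs:
        v=np.array([float(cv2.getRectSubPix(g.astype(np.float32),(1,1),(c[0]+r*math.cos(a),c[1]+r*math.sin(a)))[0,0]) for r in rs])
        dv=np.diff(v)*sign;i=int(dv.argmax());
        if dv[i]>8: out.append((c[0]+(rs[i]+rs[1]/2-rs[0]/2)*math.cos(a),c[1]+(rs[i]+.25)*math.sin(a)))
    return out
A=np.radians(np.r_[np.arange(140,400,4)])
for nm,rs,sg,z in(('outer rim',np.arange(47,60,.5),-1,88),('plate',np.arange(28,37,.5),-1,80),('well',np.arange(33,42,.5),1,88)):
    E=edges(g,(259.5,137.),rs,A,sg);P=np.array([onz(d,*e,z) for e in E]);
    c,r=circ(P);res=abs(np.hypot(*(P[:,:2]-c).T)-r);k=res<2;c,r=circ(P[k]);print(nm,len(P),k.sum(),c,r,'tool rel',(c-T[:2])@X[:2],(c-T[:2])@Y[:2])
# foot rim upper arc
E=edges(g,(256.5,214.),np.arange(28,48,.5),np.radians(np.arange(200,341,5)),-1)
for z in(178,181.): 
    P=np.array([onz(d,*e,z) for e in E]);c,r=circ(P);res=abs(np.hypot(*(P[:,:2]-c).T)-r);k=res<1.5;c,r=circ(P[k]);print('foot',z,len(P),k.sum(),c,r,'tool rel',(c-T[:2])@X[:2],(c-T[:2])@Y[:2])
for v in range(184,320,8): p=C[v,256]-T; print(v,round(p@X,1),round(p@Y,1),round(p[2],1))
```

```text
outer rim 65 65 [611.29064168  13.31257372] 50.28757654560445 tool rel 41.286071273599234 3.02623448827808
plate 65 65 [611.60101062  13.17493984] 31.2888978723696 tool rel 41.54571871463195 3.2449972333049306
well 65 65 [611.57695855  13.49040187] 34.4471471036036 tool rel 41.61063541566242 2.935348524135956
foot 178 29 14 [576.56447274   6.61342314] 21.781787735645572 tool rel 6.069468231576639 -0.22917234303907624
foot 181.0 29 14 [577.55941608   6.8928106 ] 21.42024128115011 tool rel 7.102861413684591 -0.21987893100957479
184 24.0 0.1 -11.8
192 19.8 0.1 -8.3
200 15.1 0.1 -7.2
208 9.7 0.1 -7.9
216 8.8 0.1 3.6
224 14.8 0.1 30.6
232 14.2 0.1 38.6
240 14.2 0.2 47.1
248 14.4 0.2 55.1
256 14.8 0.2 62.4
264 14.4 0.2 67.6
272 12.3 0.2 69.6
280 11.0 0.2 72.6
288 8.5 0.2 73.7
296 4.9 0.1 73.3
304 1.7 0.1 73.5
312 -1.1 0.1 74.1
```

Request:
play_rows --targets '[{"tx": 0.1, "ty": 0.01, "tz": 0, "spin": 0, "gripper": 1}, {"tx": 0.168, "ty": 0.013, "tz": 0.1, "spin": 0, "gripper": 1}, {"tx": 0.168, "ty": 0.013, "tz": 0.2, "spin": 0, "gripper": 1}, {"tx": 0.168, "ty": 0.013, "tz": 0.29, "spin": 0, "gripper": 1}, {"tx": 0.168, "ty": 0.013, "tz": 0.29, "spin": 0, "gripper": 1}, {"tx": 0.168, "ty": 0.013, "tz": 0.29, "spin": 0, "gripper": 1}]'

```text
clock: 17.75
position: [613.3, 13.4, 127.3]
ee_rot: [0.99, 0.141, 0.001, 0.0]
contact_force: [-0.3, 0.4, -2.6]
gripper_width: 28.5
```

Run:
```python
from h import *
d=snap('wrist','w14');s=read_state();print(s['clock'],s['position'],s['ee_rot'],s['contact_force'],s['gripper_width'],s['wrist_torque'])
e=snap('side','s14')
cv2.imwrite('pics/c14.png',np.hstack([cv2.resize(e['frame'][130:230,200:300,::-1],(400,400),interpolation=3),cv2.resize(d['frame'][130:330,156:356,::-1],(400,400),interpolation=3)]))
```

```text
17.8 [613.5063456   13.24683068 127.74321081] [9.89993622e-01 1.41106488e-01 1.25896985e-03 4.84590259e-05] [ 0.1408208   0.96176743 -1.48036479] 28.665138750673083 [-0.00307692  0.01389206 -0.00051852]
```

View pics/c14.png

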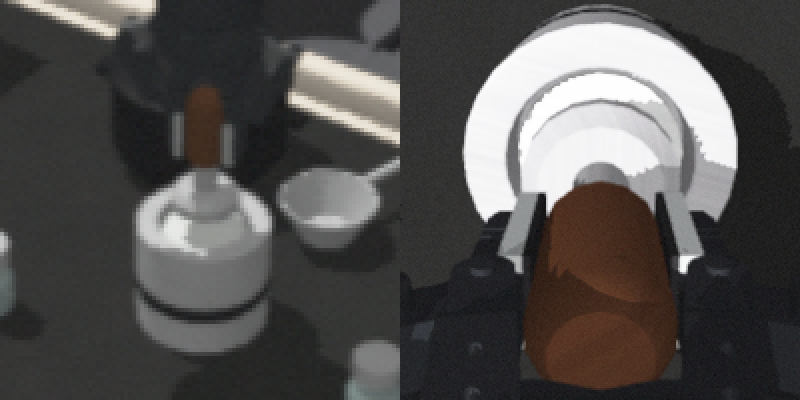

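Laterally centred. Axis is about 1.4 mm ahead in x, so I'll correct that and lower into the well.

Request:
play_rows --targets '[{"tx": -0.006, "ty": 0, "tz": 0.03, "spin": 0, "gripper": 1}, {"tx": -0.006, "ty": 0, "tz": 0.06, "spin": 0, "gripper": 1}, {"tx": -0.006, "ty": 0, "tz": 0.08, "spin": 0, "gripper": 1}, {"tx": -0.006, "ty": 0, "tz": 0.08, "spin": 0, "gripper": 1}]'

```text
clock: 18.35
position: [610.8, 11.9, 105.6]
ee_rot: [0.99, 0.14, -0.001, 0.0]
contact_force: [0.3, 0.2, -3.1]
gripper_width: 28.7
```

Request:
play_rows --targets '[{"tx": 0, "ty": 0, "tz": 0.01, "spin": 0, "gripper": 1}, {"tx": 0, "ty": 0, "tz": 0.02, "spin": 0, "gripper": 1}, {"tx": 0, "ty": 0, "tz": 0.03, "spin": 0, "gripper": 1}, {"tx": 0, "ty": 0, "tz": 0.03, "spin": 0, "gripper": 1}]'

```text
clock: 18.85
position: [611.7, 12.0, 99.7]
ee_rot: [0.99, 0.141, 0.001, 0.0]
contact_force: [-1.6, -0.5, 3.6]
gripper_width: 28.8
```

Run:
```python
from h import *
s=read_state();print(s['clock'],s['position'],s['ee_rot'],s['contact_force'],s['gripper_width'],s['wrist_torque'])
```

```text
18.85 [611.68233123  12.03405361  99.7084755 ] [9.90066552e-01 1.40597627e-01 7.18709089e-04 1.19375454e-04] [-1.57725279 -0.48578904  3.6460262 ] 28.83838896387667 [-0.00870193  0.34954722 -0.00879251]
```

Net force is 6.6 N including the weight, so the plate is about 4–5 mm down, as predicted. Continuing to the bottom and holding.

Request:
play_rows --targets '[{"tx": 0, "ty": 0, "tz": 0.01, "spin": 0, "gripper": 1}, {"tx": 0, "ty": 0, "tz": 0.02, "spin": 0, "gripper": 1}, {"tx": 0, "ty": 0, "tz": 0.03, "spin": 0, "gripper": 1}, {"tx": 0, "ty": 0, "tz": 0.036, "spin": 0, "gripper": 1}, {"tx": 0, "ty": 0, "tz": 0.036, "spin": 0, "gripper": 1}, {"tx": 0, "ty": 0, "tz": 0.036, "spin": 0, "gripper": 1}, {"tx": 0, "ty": 0, "tz": 0.036, "spin": 0, "gripper": 1}]'

```text
clock: 19.73
position: [612.3, 12.1, 93.8]
ee_rot: [0.99, 0.141, 0.002, 0.0]
contact_force: [-5.2, 0.7, 18.1]
gripper_width: 28.6
```

Run:
```python
from h import *
s=read_state();print(s['clock'],s['position'],s['ee_rot'],s['contact_force'],s['gripper_width'],s['wrist_torque'])
d=snap('wrist','w15');e=snap('side','s15')
cv2.imwrite('pics/c15.png',np.hstack([cv2.resize(e['frame'][130:230,200:300,::-1],(400,400),interpolation=3),cv2.resize(d['frame'][130:330,156:356,::-1],(400,400),interpolation=3)]))
C=cloud(d);T=s['position'];X=np.array([.9603,.279,0])
for v in range(224,290,8): p=C[v,256]-T; print(v,round(p@X,1),round(p[2],1))
```

```text
19.725 [612.28789702  12.09292993  93.84453519] [9.89989360e-01 1.41129580e-01 1.80890137e-03 4.85742664e-04] [-5.23143444  0.67477124 18.05166307] 28.562557461260976 [0.42443863 1.90388413 0.01566723]
224 14.7 30.5
232 14.2 39.0
240 14.5 48.1
248 15.0 56.7
256 15.3 64.1
264 14.5 68.6
272 12.3 70.3
280 10.6 72.7
288 8.2 73.9
```

View pics/c15.png

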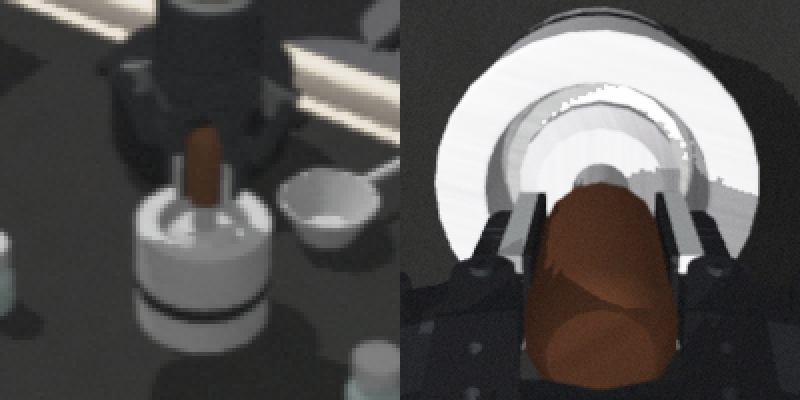

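It's bottomed out: 18 N net plus 3 N weight, against about 11 N of spring. The drop was 10 mm from contact, and the tamper is still close to vertical. Holding longer, with the small sideways load eased midway.

Request:
play_rows --targets '[{"tx": 0, "ty": 0, "tz": 0, "spin": 0, "gripper": 1}, {"tx": 0, "ty": 0, "tz": 0, "spin": 0, "gripper": 1}, {"tx": 0, "ty": 0, "tz": 0, "spin": 0, "gripper": 1}, {"tx": -0.004, "ty": 0, "tz": 0.002, "spin": 0, "gripper": 1}, {"tx": -0.004, "ty": 0, "tz": 0.002, "spin": 0, "gripper": 1}, {"tx": -0.004, "ty": 0, "tz": 0.002, "spin": 0, "gripper": 1}, {"tx": -0.004, "ty": 0, "tz": 0.002, "spin": 0, "gripper": 1}, {"tx": -0.004, "ty": 0, "tz": 0.002, "spin": 0, "gripper": 1}, {"tx": -0.004, "ty": 0, "tz": 0.002, "spin": 0, "gripper": 1}]'

```text
clock: 20.95
position: [612.1, 12.0, 93.8]
ee_rot: [0.99, 0.141, 0.003, 0.0]
contact_force: [-4.6, 2.7, 18.1]
gripper_width: 28.8
```

Run:
```python
from h import *
s=read_state();print(s['clock'],s['position'],s['ee_rot'],s['contact_force'],s['gripper_width'],s['wrist_torque'])
d=snap('wrist','w16');C=cloud(d);T=s['position'];X=np.array([.9603,.279,0]);Y=np.array([.279,-.9603,0])
# handle-front profile & plate cloud around
for v in range(228,264,6): p=C[v,256]-T; print(v,round(p@X,1),round(p[2],1))
R=C-T;r=np.hypot(C[...,0]-611.5,C[...,1]-13.4)
m=(r<31)&(r>27.5)&(C[...,2]<84)&(C[...,2]>55);P=C[m];print(m.sum(),np.median(P,0))
A=np.c_[P[:,:2]-[611.5,13.4],np.ones(len(P))];w=np.ones(len(P),bool)
for _ in range(5):
    s=np.linalg.lstsq(A[w],P[w,2],rcond=None)[0];w=abs(A@s-P[:,2])<3
print('plate plane slope deg',np.degrees(s[:2]),'z',s[2],w.sum())
cv2.imwrite('pics/c16.png',cv2.resize(d['frame'][130:230,190:320,::-1],(780,600),interpolation=3))
```

```text
20.95 [612.11749979  12.03898438  93.82594771] [9.89970513e-01 1.41245544e-01 2.80913315e-03 4.33224832e-04] [-4.55623924  2.6793679  18.07666139] 28.784249173597292 [ 0.47684292  1.62149632 -0.01005385]
228 14.7 35.6
234 14.7 42.6
240 14.7 48.9
246 15.2 55.6
252 14.6 59.6
258 14.7 64.7
811 [631.76870776  21.40101051  73.21940901]
plate plane slope deg [-0.1968467   0.10983934] z 73.28321614862561 785
```

View pics/c16.png

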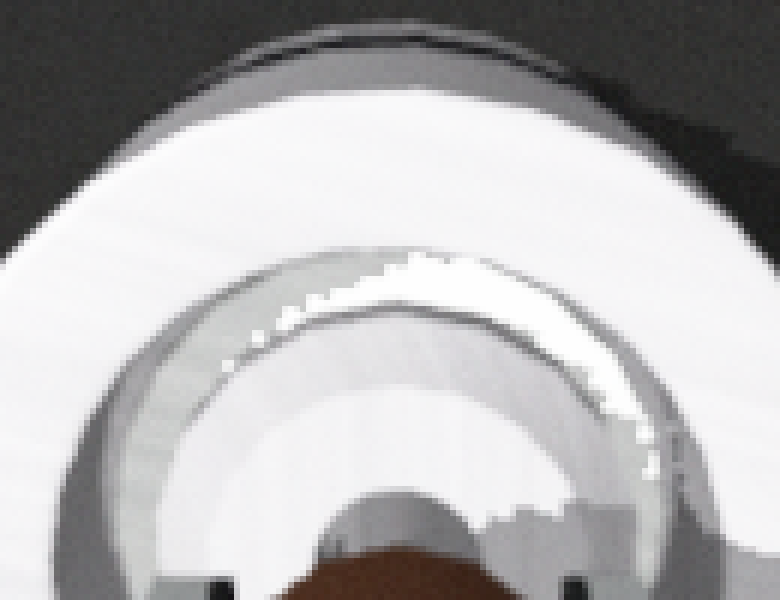

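The plate plane fits level (slopes under 0.3°), it's down on its stop, and the handle is vertical. Lifting off and returning to the rest.

Request:
play_rows --targets '[{"tx": 0, "ty": 0, "tz": -0.03, "spin": 0, "gripper": 1}, {"tx": 0, "ty": 0, "tz": -0.06, "spin": 0, "gripper": 1}, {"tx": 0, "ty": 0, "tz": -0.12, "spin": 0, "gripper": 1}, {"tx": 0, "ty": 0, "tz": -0.25, "spin": 0, "gripper": 1}, {"tx": 0, "ty": 0, "tz": -0.42, "spin": 0, "gripper": 1}, {"tx": 0, "ty": 0, "tz": -0.42, "spin": 0, "gripper": 1}]'

```text
clock: 21.75
position: [612.1, 12.0, 198.0]
ee_rot: [0.99, 0.141, 0.004, -0.0]
contact_force: [0.1, -0.4, -3.1]
gripper_width: 29.0
```

Request:
play_rows --targets '[{"tx": 0, "ty": -0.2, "tz": 0, "spin": 0, "gripper": 1}, {"tx": 0, "ty": -0.4, "tz": 0, "spin": 0, "gripper": 1}, {"tx": 0, "ty": -0.6, "tz": 0, "spin": 0, "gripper": 1}, {"tx": 0, "ty": -0.65, "tz": 0, "spin": 0, "gripper": 1}, {"tx": 0, "ty": -0.65, "tz": 0, "spin": 0, "gripper": 1}]'

```text
clock: 22.38
position: [564.1, 168.1, 193.1]
ee_rot: [0.99, 0.141, -0.001, 0.0]
contact_force: [0.3, 0.3, -3.2]
gripper_width: 28.8
```

Request:
play_rows --targets '[{"tx": 0, "ty": -0.2, "tz": 0, "spin": 0, "gripper": 1}, {"tx": 0, "ty": -0.4, "tz": 0, "spin": 0, "gripper": 1}, {"tx": 0, "ty": -0.6, "tz": 0, "spin": 0, "gripper": 1}, {"tx": 0, "ty": -0.64, "tz": 0, "spin": 0, "gripper": 1}, {"tx": 0, "ty": -0.64, "tz": 0, "spin": 0, "gripper": 1}, {"tx": 0, "ty": -0.64, "tz": 0, "spin": 0, "gripper": 1}]'

```text
clock: 23.12
position: [521.0, 319.8, 194.1]
ee_rot: [0.99, 0.139, -0.0, 0.0]
contact_force: [0.9, -0.7, -1.5]
gripper_width: 28.8
```

Run:
```python
from h import *
s=read_state();print(s['clock'],s['position'],s['ee_rot'],s['contact_force'],s['gripper_width'],s['wrist_torque'])
d=snap('top','t17')
C=cloud(d);print('plate z',np.median(C[171:182,225:237,2]), 'before',np.median(cloud(load('top0'))[171:182,225:237,2]))
```

```text
23.125 [520.96278706 319.76961041 194.12980447] [ 9.90232551e-01  1.39424608e-01 -3.86589131e-04  3.52602143e-04] [ 0.92103972 -0.65982891 -1.48492183] 28.818137862024262 [-0.03765325  0.00873118  0.07206212]
plate z 81.89457619971051 before 81.5610865372928
```

View pics/t17.png

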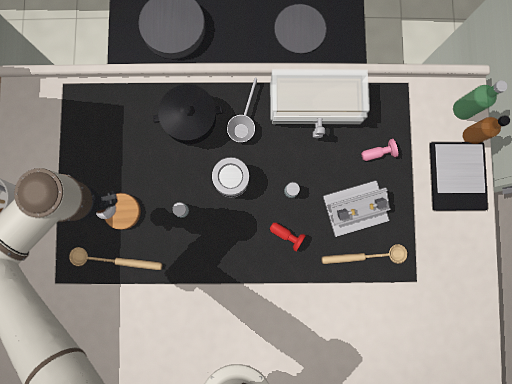

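The pump plate is back up (81.9 against 81.6 mm before) and everything else is in place. Lowering onto the rest.

Request:
play_rows --targets '[{"tx": 0.002, "ty": -0.007, "tz": 0.2, "spin": 0, "gripper": 1}, {"tx": 0.002, "ty": -0.007, "tz": 0.4, "spin": 0, "gripper": 1}, {"tx": 0.002, "ty": -0.007, "tz": 0.52, "spin": 0, "gripper": 1}, {"tx": 0.002, "ty": -0.007, "tz": 0.55, "spin": 0, "gripper": 1}, {"tx": 0.002, "ty": -0.007, "tz": 0.56, "spin": 0, "gripper": 1}, {"tx": 0.002, "ty": -0.007, "tz": 0.56, "spin": 0, "gripper": 1}]'

```text
clock: 23.92
position: [521.5, 323.9, 56.0]
ee_rot: [0.99, 0.14, 0.001, -0.001]
contact_force: [0.0, -0.3, -2.3]
gripper_width: 29.1
```

Run:
```python
from h import *
s=read_state();print(s['clock'],s['position'],s['ee_rot'],s['contact_force'],s['gripper_width'],s['wrist_torque'])
d=snap('wrist','w18');e=snap('side','s18')
cv2.imwrite('pics/c18.png',np.hstack([cv2.resize(e['frame'][130:200,120:190,::-1],(400,400),interpolation=3),cv2.resize(d['frame'][130:330,156:356,::-1],(400,400),interpolation=3)]))
C=cloud(d);T=s['position'];X=np.array([.9603,.279,0])
for v in range(228,264,6): p=C[v,256]-T; print(v,round(p@X,1),round(p[2],1))
```

```text
23.925 [521.51617549 323.86302857  56.01327305] [ 9.90099311e-01  1.40360411e-01  1.27394890e-03 -8.28826358e-04] [ 0.0071378  -0.26883605 -2.33607534] 29.065704171882825 [-0.04347101 -0.00744933 -0.05547562]
228 14.5 34.8
234 14.7 42.2
240 14.9 49.0
246 14.5 53.9
252 14.6 59.2
258 14.2 63.4
```

View pics/c18.png

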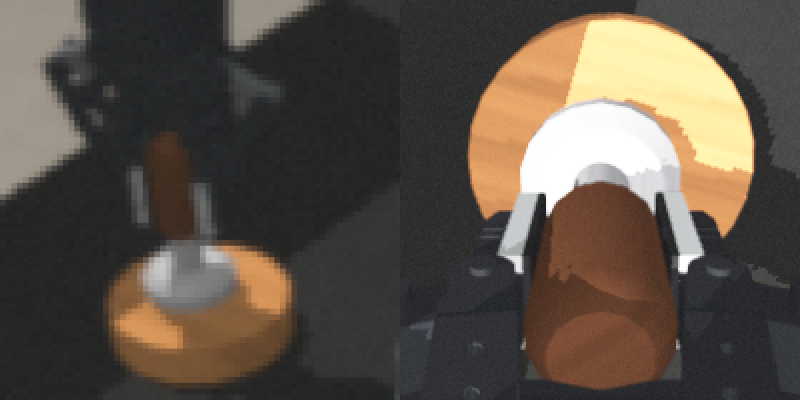

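Slightly left of the rest's centre. I'll shift 3 mm and lower gently to contact.

Request:
play_rows --targets '[{"tx": 0.008, "ty": 0.012, "tz": 0, "spin": 0, "gripper": 1}, {"tx": 0.008, "ty": 0.012, "tz": 0.012, "spin": 0, "gripper": 1}, {"tx": 0.008, "ty": 0.012, "tz": 0.02, "spin": 0, "gripper": 1}, {"tx": 0.008, "ty": 0.012, "tz": 0.026, "spin": 0, "gripper": 1}, {"tx": 0.008, "ty": 0.012, "tz": 0.03, "spin": 0, "gripper": 1}, {"tx": 0.008, "ty": 0.012, "tz": 0.03, "spin": 0, "gripper": 1}]'

```text
clock: 24.78
position: [523.4, 321.0, 49.2]
ee_rot: [0.99, 0.141, 0.0, 0.0]
contact_force: [-4.7, -2.4, 9.0]
gripper_width: 28.2
```

Seated at the same height as before (49.2). Easing, releasing and checking.

Request:
play_rows --targets '[{"tx": -0.002, "ty": 0, "tz": -0.004, "spin": 0, "gripper": 1}, {"tx": -0.002, "ty": 0, "tz": -0.004, "spin": 0, "gripper": 0.2}, {"tx": -0.002, "ty": 0, "tz": -0.004, "spin": 0, "gripper": -0.2}, {"tx": -0.002, "ty": 0, "tz": -0.004, "spin": 0, "gripper": -0.2}, {"tx": -0.002, "ty": 0, "tz": -0.004, "spin": 0, "gripper": -0.2}, {"tx": -0.002, "ty": 0, "tz": -0.004, "spin": 0, "gripper": -0.2}]'

```text
clock: 25.52
position: [522.8, 320.9, 47.8]
ee_rot: [0.99, 0.14, -0.0, 0.0]
contact_force: [0.3, -0.4, 0.5]
gripper_width: 51.1
```

Run:
```python
from h import *
s=read_state();print(s['clock'],s['position'],s['contact_force'],s['gripper_width'])
d=snap('wrist','w19');e=snap('side','s19')
cv2.imwrite('pics/c19.png',np.hstack([cv2.resize(e['frame'][130:200,120:190,::-1],(400,400),interpolation=3),cv2.resize(d['frame'][130:330,156:356,::-1],(400,400),interpolation=3)]))
```

```text
25.525 [522.76256317 320.88842909  47.75815655] [ 0.30532795 -0.39746967  0.53915877] 51.10990486987281
```

View pics/c19.png

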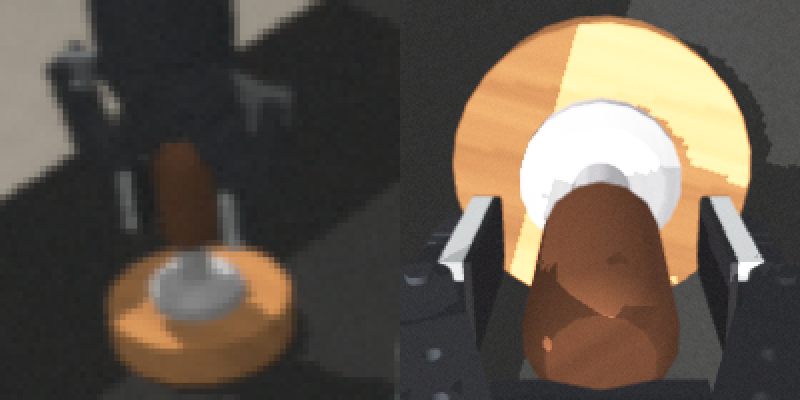

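Released and standing free between the fingers. Retreating straight up.

Request:
play_rows --targets '[{"tx": 0, "ty": 0, "tz": -0.05, "spin": 0, "gripper": -0.2}, {"tx": 0, "ty": 0, "tz": -0.2, "spin": 0, "gripper": -0.2}, {"tx": 0, "ty": 0, "tz": -0.4, "spin": 0, "gripper": -0.2}, {"tx": 0, "ty": 0, "tz": -0.6, "spin": 0, "gripper": -0.2}, {"tx": -0.3, "ty": 0, "tz": -0.7, "spin": 0, "gripper": -0.2}, {"tx": -0.3, "ty": 0, "tz": -0.7, "spin": 0, "gripper": -0.2}, {"tx": -0.3, "ty": 0, "tz": -0.7, "spin": 0, "gripper": -0.2}, {"tx": -0.3, "ty": 0, "tz": -0.7, "spin": 0, "gripper": -0.2}]'

```text
clock: 26.62
position: [451.2, 300.2, 222.5]
ee_rot: [0.99, 0.14, -0.0, 0.0]
contact_force: [0.7, 0.0, -0.0]
gripper_width: 51.2
```

Run:
```python
from h import *
s=read_state();print(s['clock'],s['position'],s['contact_force'],np.abs(s['joint_vel']).max())
d=snap('wrist','w20');e=snap('side','s20')
cv2.imwrite('pics/c20.png',np.hstack([cv2.resize(e['frame'][130:210,110:190,::-1],(400,400),interpolation=3),cv2.resize(d['frame'][0:220,156:376,::-1],(400,400),interpolation=3)]))
# axis check: foot top and handle cap centres
B=np.array([522.3,320.8,25.])
for h in(0,46,88,95): print(h,np.round(proj(d,B+[0,0,h]),1),np.round(proj(e,B+[0,0,h]),1))
R=np.array([522.5,321.5,25]);print('rest',np.round(proj(d,R),1))
```

```text
26.625 [451.21437794 300.21194398 222.53952576] [ 0.7113623   0.02705423 -0.04441196] 0.018346686142426474
0 [256.2 105.4] [154.4 181.7]
46 [256.3 104.6] [152.9 169.9]
88 [256.3 103.7] [151.5 158.7]
95 [256.3 103.5] [151.2 156.8]
rest [255.7 105. ]
```

View pics/c20.png

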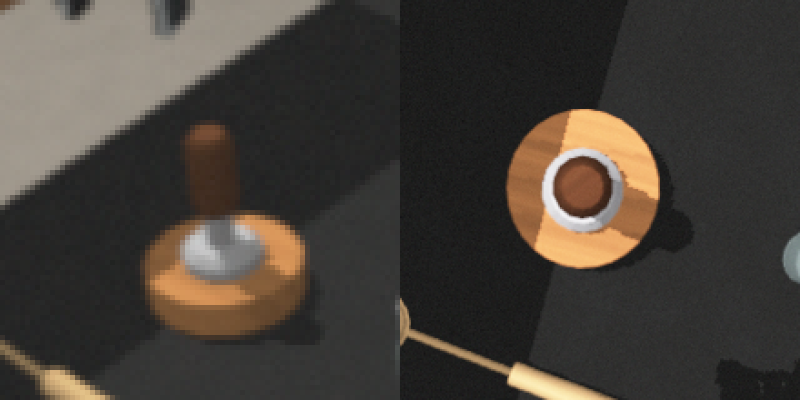

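View pics/s20.png

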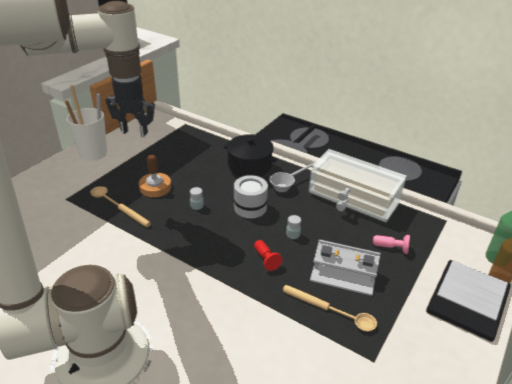

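The overhead view shows the foot and handle concentric at (256,103), centred on the rest at (256,104). The tamper is upright, the arm is clear and nothing else has moved. Handing in.

```bash
python3 -c "
from h import *
print(job_done())"
```

```text
the job is handed in; nothing more can be done
None
```

The job is handed in at about 27 s of the 51 s allowed. No verdict is reported, so what follows rests on my own readings.

**What I did**
- **Pull:** I gripped the tamper by its handle and pulled it 60 mm straight along the rail's normal.
- **Righting:** The tool can't tilt, so I rolled the tamper upright on its foot edge against the wooden rest. I let it seat there and gripped it again.
- **Press:** I pushed the pump plate onto its stop and held it for over 1 s. The drop was about 10 mm from contact, with about 21 N on the plate.
- **Placing:** I set the tamper on the rest, released it and backed away.

**Last checks**
- **Plate, pressed:** its slope measured under 0.3° and the handle stood vertical.
- **Plate, afterwards:** it sprang back up, reading 81.9 mm against 81.6 mm before.
- **Tamper:** it stands upright, within a few millimetres of the rest's centre. The arm is clear, with about zero force on it.
- **Other things on the mat:** I compared these by eye in the pictures and saw no shift.

**What failed or disagreed**
- **Fingertip height:** the cameras put the fingertips about 38 mm higher than the reported tool position and the stated tip length imply. My first grasp therefore caught only the rounded top of the handle. I opened, went lower and worked from the cameras' heights after that.
- **Rest position:** two views put the rest's centre about 5 mm apart, so I aimed between them.
- **Gripper opening:** on the 30 mm handle it read about 28.7 mm.

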